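Recharge the camera window's drying tray

ROBOT

A 6-joint arm with a two-finger parallel gripper is mounted at the origin on the work surface. World frame = base frame: x ahead of the robot, y to its left, z up, the work surface at z = 0. Lengths are in m, angles in rad, forces in N, time in s.
With the tool pointing down it reaches from about 0.35 to 0.85 m from the base axis. Payload 8.1 kg.
Tool frame: the origin (TCP) lies at the very end of the fingers, on their centre line; the grasp point (between the pads) lies 19 mm behind it; z points along the fingers, y is the direction in which the jaws open and shut (so a half turn about z gives the same grasp; the last joint's range is limited). The gripper opens to 93 mm and grips with 3 to 60 N. Pads are 15 mm wide; open, the fingers measure 128 mm over their backs; the gripper's body (75 mm by 188 mm) begins 65 mm behind the grasp point.
Start: joints at [-1.398, 0.13, 1.488, -0, 1.523, -0.085], TCP at [0.153, -0.58, 0.219] pointing down, gripper open.
Joint ranges: [-2.96, 2.96], [-0.89, 2.26], [0.02, 2.5], [-1.34, 4.48], [0, 2.73], [-2.66, 2.66]. Speed limits (rad/s): [2.39, 2.39, 2.79, 3.14, 3.14, 3.14].

INTERFACE

Orientations are given as a rotation vector (axis times angle).
In Python, from plant import read_state, read_camera, close_job gives the robot as it stands.
- The arm moves only by the tool jog_arm, never from a script. Its argument "motion" is one flat list of numbers, 7 for each row, row after row: the opening, from 0 (shut) to 1 (fully open), then the shift along the tool's x, y, z scaled (see below), then the turn, a rotation vector about the tool's x, y, z scaled (see below). A call has 1 to 8 rows; each row is the pose to reach, as a shift and turn from the pose measured when the call began, along the tool's axes at that moment; what a row does not reach only later rows make up. The controller multiplies each number of a shift by 0.5 m and each number of a turn by 90 degrees. A row lasts 1/10 s, in which the tool goes at most 50 mm and 8.59 degrees, less where a joint would pass 70% of its speed; a pose out of reach is approached as far as the arm can. A call with a number of a shift or a turn outside -1 to 1 is refused whole. A call with a gripper value outside its range is refused whole. The fingers move at their own pace and stop on an object; "grip_force" is the grip in N (left out, the last holds). Time passes only in rows, so rows that repeat a pose let the fingers close. It gives the time, the measured TCP pose, the force and the opening at its end, in the units of the state.
- read_state(): the state, without advancing time (a new reading comes with each control period).
- read_camera(name): name is "scene" or "top" or "wrist"; returns a dict with "frame" (480x640x3 uint8, red, green, blue), "vertical_fov" (degrees; the focal length in pixels is half the picture's height over the tangent of half this angle, whatever the lens; pixels are square), "cx", "cy" (the principal point, pixels), "world_from_camera" (4x4, takes a point from camera to world coordinates); the wrist camera has in their place "hand_eye" (4x4, takes a point from camera to tool coordinates, whose origin is the TCP and whose axes are the flange's). Camera axes: x right, y down, z forward; pixel columns grow to the right and rows downward; lengths in m; the calibration is good to about 2 mm. A picture is of the moment at which its call begins: read the wrist's pose just before it. There is no depth.
- close_job(): hands the job in, once; it reports no verdict.
The state is a dict: "t": time; "q": joint angles; "dq": joint speeds; "joint_torque": joint torques, N m; "tool_pos": TCP position; "orientation": TCP orientation; "force": force on the tool from outside, world axes, zero at the start; "wrist_torque": the same for the moment, N m; "opening": finger opening in m.
Only numpy, scipy, OpenCV 4.12 (cv2) and the standard library are available. Lean on these libraries where they do the work, as an engineer would, in place of code of your own. Each camera call takes 0.05 s, during which the arm holds its last target.

TASK

Put all the loose off-white drying blocks from the shelf into the hand shaker, then shake them out of it over the square tray so that all of them lie in the tray's bays and none of the four bays is left empty. Stand the empty shaker upright back on its felt pad, and only then press the tray's sprung lever down until its detent holds it. Leave the bearing, the bushing and the coin plate where they lie.

Things in the scene. Friction and masses are not known exactly. Their poses are not given: they have to be found in the camera images.
- tray: fixed square sheet-steel tray 156 x 156 mm, 28 mm high, walls and floor 4 mm; two crossing dividers as high as the rim make four equal bays 72 x 72 mm inside. Origin at the centre of its underside, x and y along its sides, z up. The lever's bracket lies along its -y side, out to 122 mm from the tray's centre, x = -60 to +122; its cheeks at x = 40 to 70 and 108 to 122 mm stand 58 mm high
- lever (a joint): sprung steel locking lever beside the tray: 0 rad raised (as at the start), 0.45 at its lower stop. Pivot at x = +55, y = -104, z = 45 mm of the tray, axis along the tray's y, free end towards -x. Let go early it springs back up; past about 0.36 rad the over-centre detent snaps it down and holds it at 0.45. Pressing down on its pad takes about 7 N at first, falling to nothing at the detent
- lever_pad (a point): middle of the top face of the lever's white plastic pad (30 x 32 mm), 100 mm from the pivot; it moves with the lever, starting about 85 mm above the shelf and ending about 40 mm above it, 44 mm lower and at most 6 mm farther from the pivot. Press here from above with closed fingers.
- shaker: loose shaker, 0.22 kg: smooth steel trough 190 mm long (x), 36 wide (y; 60 over its foot flanges), walls 50 high, 3 thick, floor 4. Open on top from x = -95 to +55 and at its spout end, -x, where the last 45 mm of floor ramp up 8 mm. Origin: centre of underside. Blocks stay in when level; spout-down 25 to 40 degrees, less if shaken, they slide out (friction 0.3 to 0.4)
- fin (a point): grip point of the shaker's grey plastic fin (38 mm long in the shaker's x, 14 mm thick in its y, from 54 to 90 mm above its underside), at x = +75 mm, 76 mm above the underside; taken from above, fingers closing along the shaker's y
- spout (a point): middle of the floor's edge at the shaker's open spout end, x = -95 mm, 12 mm above its underside
- pad: fixed grey felt parking pad 215 x 70 mm (x, y), 3 mm thick; the shaker stands on it along its x at the start. Origin at the centre of its underside
- bearing: loose bronze flange bearing lying among the blocks, 42 mm across, 18 mm high, origin under its centre: not part of the job
- bushing: loose plain round bronze bushing, 22 mm across, 22 mm high, standing among the blocks, origin under its centre: not part of the job
- coinplate: loose chrome coin plate 70 x 45 mm, 6 mm thick, lying on the shelf, origin under its centre: not part of the job
- bay0 (a point): middle of the floor of the tray's bay at -x, -y
- bay1 (a point): middle of the floor of the tray's bay at -x, +y
- bay2 (a point): middle of the floor of the tray's bay at +x, -y
- bay3 (a point): middle of the floor of the tray's bay at +x, +y
- block0: off-white drying block, a smooth cube of 18 mm with rounded edges, 10 g, origin at its centre; absent in some runs
- block1: off-white drying block, a smooth cube of 18 mm with rounded edges, 10 g, origin at its centre; absent in some runs
- block2: off-white drying block, a smooth cube of 18 mm with rounded edges, 10 g, origin at its centre; absent in some runs
- block3: off-white drying block, a smooth cube of 18 mm with rounded edges, 10 g, origin at its centre; absent in some runs
- block4: off-white drying block, a smooth cube of 18 mm with rounded edges, 10 g, origin at its centre; absent in some runs
- block5: off-white drying block, a smooth cube of 18 mm with rounded edges, 10 g, origin at its centre; absent in some runs
- block6: off-white drying block, a smooth cube of 18 mm with rounded edges, 10 g, origin at its centre; absent in some runs

How it is judged:
By the outcome, as a careful person would: the job done as asked, in the order asked, and still so for the second after the job is handed in, with the robot touching nothing.
Of block0, block1, block2, block3, block4, block5, block6 only 5 to 7 are there at a start; the rules pass over those that are not, and their reading is None.
At some moment in a run one of block0, block1, block2, block3, block4, block5, block6, shaker may be knocked a few centimetres aside while the robot is not near it.
It also fails if it takes over 208 s, if anything falls off the work surface, if the arm or the gripper's body presses on something with over 40 N, if the wrist force passes 120 N, or if a joint passes its speed limit or range.

## Working session

There is one attempt and no reset: what is moved stays moved. The work goes in short steps, Python scripts to look and compute and a tool call to move; the robot and the scene stay as the last step left them, time stands still between calls to the robot, and variables do not carry over. Pictures are saved under pics/ and viewed, and the job is handed in when it is done.

Besides the shell and the picture viewer there is one more tool, called after "Call:" as name(argument=value, ...) on one line, values as JSON. jog_arm: Moves the arm, as the interface text tells. Its arguments: {"type":"object","properties":{"motion":{"type":"array","items":{"type":"number"}},"grip_force":{"type":"number"}},"required":["motion"]}

```bash
ls; mkdir -p pics; python3 - <<'E'
from plant import *
import cv2,numpy as np
s=read_state();print({k:np.round(v,3) for k,v in s.items()})
for n in ["scene","top","wrist"]:
    c=read_camera(n);cv2.imwrite(f"pics/{n}0.png",c["frame"][...,::-1])
    print(n,{k:np.round(v,4).tolist() for k,v in c.items() if k!="frame"})
E
```

```text
pics
{'t': np.float64(0.0), 'q': array([-1.398,  0.131,  1.489,  0.   ,  1.523, -0.085]), 'dq': array([ 0.001, -0.002,  0.   ,  0.001,  0.001, -0.   ]), 'joint_torque': array([-0.0000e+00, -5.5984e+01, -4.9176e+01,  7.7000e-02,  3.5000e-02,
       -0.0000e+00]), 'tool_pos': array([ 0.153, -0.58 ,  0.218]), 'orientation': array([-3.114, -0.404,  0.   ]), 'force': array([-0.16 , -0.209, -0.129]), 'wrist_torque': array([ 0.021, -0.028, -0.001]), 'opening': np.float64(0.093)}
scene {'vertical_fov': 52.4391, 'cx': 312.197, 'cy': 245.6022, 'world_from_camera': [[-0.4548, 0.7577, -0.468, 0.907], [0.8906, 0.3842, -0.2435, 0.2082], [-0.0047, -0.5275, -0.8495, 0.7952], [0.0, 0.0, 0.0, 1.0]]}
top {'vertical_fov': 51.1983, 'cx': 332.358, 'cy': 237.7425, 'world_from_camera': [[0.0338, -0.9793, 0.1995, 0.3088], [-0.9994, -0.0336, 0.0042, 0.0264], [0.0026, -0.1995, -0.9799, 1.1214], [0.0, 0.0, 0.0, 1.0]]}
wrist {'vertical_fov': 71.5069, 'cx': 318.3376, 'cy': 241.0968, 'hand_eye': [[-0.0004, -0.9585, -0.285, 0.0802], [1.0, -0.0002, -0.0009, 0.001], [0.0008, -0.285, 0.9585, -0.1651], [0.0, 0.0, 0.0, 1.0]]}
```

View pics/scene0.png

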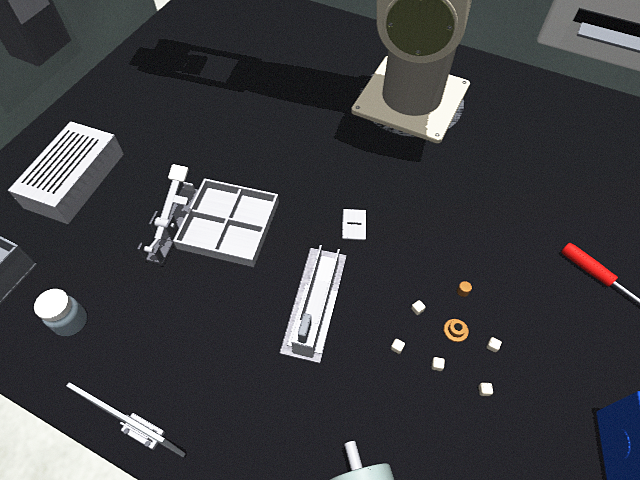

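View pics/top0.png

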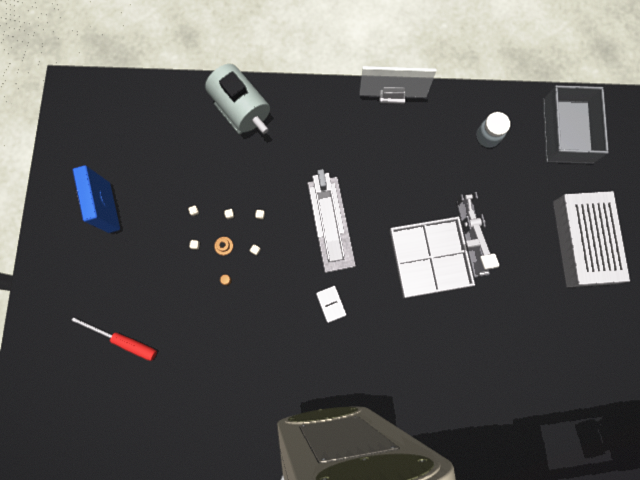

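View pics/wrist0.png

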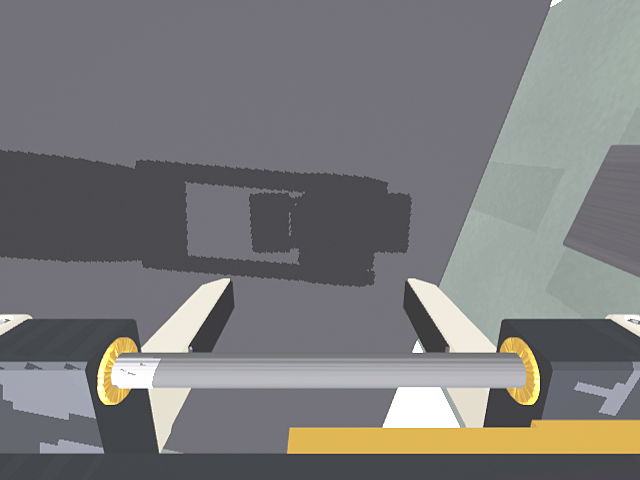

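```bash
cat > h.py <<'E'
from plant import *
import cv2,numpy as np
from scipy.spatial.transform import Rotation as R
def shot(n,name=None):
    s=read_state() ; c=read_camera(n)
    f=240/np.tan(np.radians(c["vertical_fov"])/2)
    K=np.array([[f,0,c["cx"]],[0,f,c["cy"]],[0,0,1]])
    if n=="wrist":
        T=np.eye(4);T[:3,:3]=R.from_rotvec(s["orientation"]).as_matrix();T[:3,3]=s["tool_pos"];M=T@c["hand_eye"]
    else: M=c["world_from_camera"]
    if name: cv2.imwrite(f"pics/{name}.png",c["frame"][...,::-1])
    return dict(img=c["frame"],K=K,M=np.array(M))
def ray(c,uv,z):
    d=c["M"][:3,:3]@np.linalg.solve(c["K"],[uv[0],uv[1],1]);o=c["M"][:3,3]
    return o+d*(z-o[2])/d[2]
def proj(c,p):
    q=np.linalg.inv(c["M"])@np.append(p,1);q=c["K"]@q[:3];return q[:2]/q[2]
def tri(c1,uv1,c2,uv2):
    A=[];b=[]
    for c,uv in((c1,uv1),(c2,uv2)):
        d=c["M"][:3,:3]@np.linalg.solve(c["K"],[uv[0],uv[1],1]);d/=np.linalg.norm(d);P=np.eye(3)-np.outer(d,d);A.append(P);b.append(P@c["M"][:3,3])
    return np.linalg.lstsq(np.vstack(A),np.hstack(b),rcond=None)[0]
def down(xdir):
    "tool pointing down with tool x along world yaw xdir"
    x=np.array([np.cos(xdir),np.sin(xdir),0]);z=np.array([0,0,-1.]);return np.column_stack([x,np.cross(z,x),z])
def jog(pos,Rm):
    "shift, turn numbers from the present pose to pose"
    s=read_state();R0=R.from_rotvec(s["orientation"]).as_matrix()
    d=R0.T@(np.array(pos)-s["tool_pos"])/0.5; w=R.from_matrix(R0.T@Rm).as_rotvec()/(np.pi/2)
    print("t",round(float(s["t"]),2),"jog",np.round(np.r_[d,w],4).tolist())
def st():
    s=read_state();print({k:np.round(v,3).tolist() for k,v in s.items() if k in("t","q","tool_pos","orientation","force","opening")})
def blocks(c,z=0.018,lo=(0.3,0.0),hi=(0.9,0.6)):
    g=c["img"].astype(int)
    m=((g.min(2)>150)).astype(np.uint8)
    n,l,stt,cen=cv2.connectedComponentsWithStats(m)
    out=[]
    for i in range(1,n):
        if 15<stt[i,4]<250: 
            p=ray(c,cen[i],z)
            out.append((cen[i].round(1).tolist(),int(stt[i,4]),p[:2].round(4).tolist()))
    return out
E
python3 - <<'E'
from h import *
t=shot("top");s=shot("scene")
for n,c in(("top",t),("scene",s)):
    print(n)
    for b in blocks(c,0.014): print(b)
for n,c,(x,y,w,h) in(("t1",t,(290,160,220,150)),("s1",s,(130,150,230,220)),("t2",t,(170,190,110,110)),("s2",s,(380,270,130,130))):
    cv2.imwrite(f"pics/{n}.png",cv2.resize(c["img"][y:y+h,x:x+w,::-1],None,fx=600/max(h,w)*1.0 if w<=h else 800/w if 800/w*h<=600 else 600/h,fy=600/max(h,w) if w<=h else 800/w if 800/w*h<=600 else 600/h,interpolation=cv2.INTER_CUBIC))
E
```

```text
top
([565.5, 86.0], 20, [0.9261, -0.5172])
([592.5, 87.0], 18, [0.9258, -0.5821])
([604.6, 119.7], 76, [0.8423, -0.6049])
([392.1, 99.7], 75, [0.8758, -0.1002])
([259.4, 123.7], 103, [0.8035, 0.2129])
([192.6, 209.7], 59, [0.5885, 0.3517])
([228.4, 213.0], 59, [0.5836, 0.2696])
([259.4, 213.5], 60, [0.5849, 0.1991])
([193.5, 243.9], 62, [0.5095, 0.3428])
([254.4, 249.0], 61, [0.5026, 0.2051])
([483.5, 272.8], 22, [0.4663, -0.3079])
([91.4, 327.2], 120, [0.3179, 0.5481])
([426.5, 476.9], 18, [0.0391, -0.1794])
scene
([160.0, 3.2], 93, [-0.0303, -0.7423])
([381.8, 67.1], 120, [-0.0567, -0.0973])
([187.6, 183.2], 20, [0.4582, -0.3123])
([8.3, 241.2], 41, [0.7296, -0.5362])
([4.0, 253.1], 87, [0.7529, -0.5236])
([626.7, 291.0], 87, [0.3086, 0.5261])
([418.4, 305.5], 92, [0.5025, 0.2063])
([494.7, 343.0], 108, [0.5095, 0.3445])
([397.9, 344.4], 107, [0.5853, 0.2008])
([438.2, 362.3], 113, [0.584, 0.2712])
([486.5, 388.0], 120, [0.589, 0.3537])
```

View pics/t1.png

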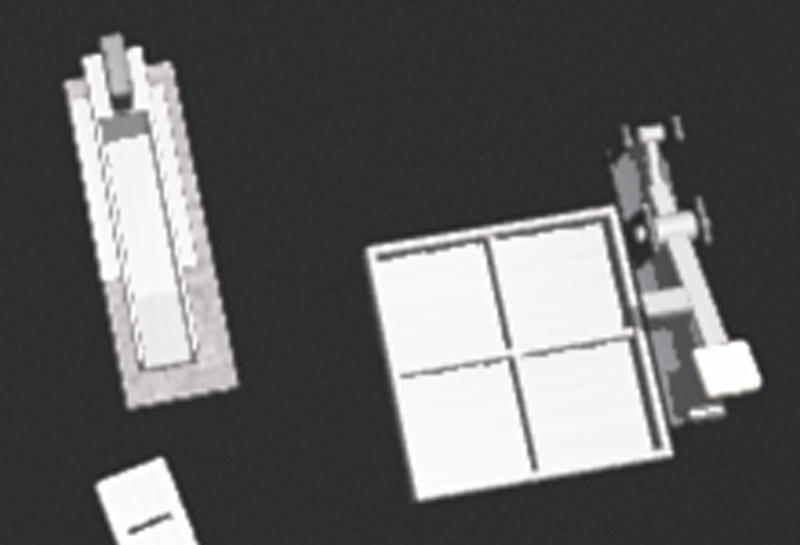

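View pics/s1.png

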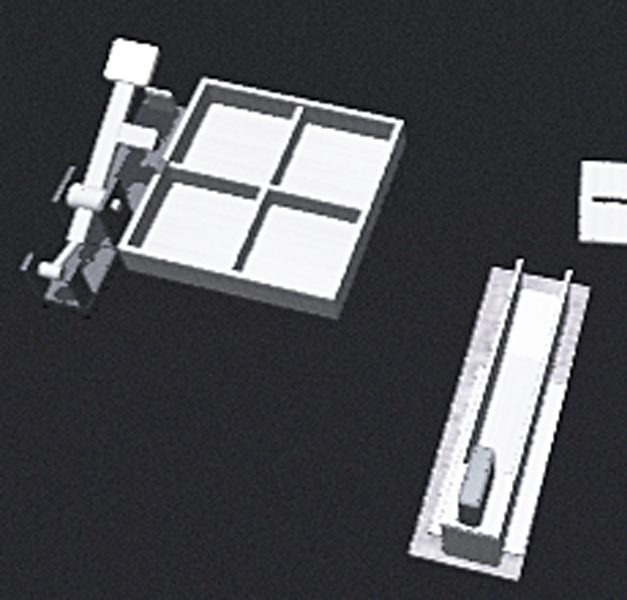

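```bash
python3 - <<'E'
from h import *
t=shot("top");s=shot("scene")
T=lambda p:(290+(p[0])/3.636,160+p[1]/3.636)
S=lambda p:(130+p[0]/2.6087,150+p[1]/2.6087)
def q(name,a,b,z):
    P=np.array([ray(t,T(p),z)[:2] for p in a]);Q=np.array([ray(s,S(p),z)[:2] for p in b])
    for X in(P,Q): 
        e=X[0]-X[3]+X[1]-X[2]
        print(name,X.round(4).tolist(),"c",X.mean(0).round(4),"yaw of long",np.degrees(np.arctan2(e[1],e[0])).round(2), np.linalg.norm(X-np.roll(X,1,0),axis=1).round(3))
# order: far-left, far-right, near-right, near-left (seen from robot)
q("tray",[(368,247),(612,208),(672,455),(418,500)],[(338,302),(122,247),(205,80),(405,122)],.028)
q("pad",[(67,82),(172,65),(238,383),(128,408)],[(520,577),(410,553),(493,268),(590,288)],.003)
# fin top  z=.093
print("fin top",ray(t,T((112,36)),.093),ray(t,T((122,97)),.093))
print("fin s", ray(s,S((482,447)),.093),ray(s,S((468,500)),.093))
print("levpad tri",tri(t,T((728,368)),s,S((132,62))))
print("finmid tri",tri(t,T((116,66)),s,S((477,475))))
print("spout top rims tri",tri(t,T((195,360)),s,S((520,262))),tri(t,T((138,366)),s,S((569,272))))
E
```

```text
tray [[0.5583, -0.0998], [0.5882, -0.2503], [0.4364, -0.2839], [0.4042, -0.1313]] c [ 0.4968 -0.1913] yaw of long 12.01 [0.157 0.153 0.155 0.156]
tray [[0.5656, -0.077], [0.5964, -0.237], [0.4415, -0.2689], [0.4073, -0.1109]] c [ 0.5027 -0.1735] yaw of long 11.85 [0.162 0.163 0.158 0.162]
pad [[0.6658, 0.0913], [0.6795, 0.0244], [0.4749, -0.023], [0.457, 0.0446]] c [0.5693 0.0343] yaw of long 12.84 [0.214 0.068 0.21  0.07 ]
pad [[0.675, 0.1173], [0.6928, 0.0478], [0.479, -0.0001], [0.4624, 0.0696]] c [0.5773 0.0586] yaw of long 12.63 [0.218 0.072 0.219 0.072]
fin top [0.66643251 0.06069811 0.093     ] [0.62899629 0.05337312 0.093     ]
fin s [0.64122062 0.07322801 0.093     ] [0.67428688 0.08090677 0.093     ]
levpad tri [ 0.48095602 -0.3007881   0.07523636]
finmid tri [0.65261576 0.0663102  0.07057698]
spout top rims tri [0.48172292 0.01283808 0.02803213] [0.47624025 0.04767561 0.0325797 ]
```

```bash
python3 - <<'E'
from h import *
t=shot("top");s=shot("scene")
T=lambda p:(290+(p[0]+.5)/3.636-.5,160+(p[1]+.5)/3.636-.5)
S=lambda p:(130+(p[0]+.5)/2.727-.5,150+(p[1]+.5)/2.727-.5)
def q(name,a,b,z):
    P=np.array([ray(t,T(p),z)[:2] for p in a]);Q=np.array([ray(s,S(p),z)[:2] for p in b])
    for X in(P,Q): 
        e=X[0]-X[3]+X[1]-X[2]
        print(name,X.round(4).tolist(),"c",X.mean(0).round(4),"yaw of long",np.degrees(np.arctan2(e[1],e[0])).round(2), np.linalg.norm(X-np.roll(X,1,0),axis=1).round(3))
q("tray",[(368,247),(612,208),(672,455),(418,500)],[(338,302),(122,247),(205,80),(405,122)],.028)
q("pad",[(67,82),(172,65),(238,383),(128,408)],[(520,577),(410,553),(493,268),(590,288)],.003)
print("fin top",ray(t,T((112,36)),.093),ray(t,T((122,97)),.093))
print("fin s", ray(s,S((482,447)),.093),ray(s,S((468,500)),.093))
print("levpad tri",tri(t,T((728,368)),s,S((132,62))))
print("finmid tri",tri(t,T((116,66)),s,S((477,475))))
print("spout top rims tri",tri(t,T((195,360)),s,S((520,262))),tri(t,T((138,366)),s,S((569,272))))
E
```

```text
tray [[0.5592, -0.0989], [0.5891, -0.2495], [0.4372, -0.2831], [0.405, -0.1305]] c [ 0.4976 -0.1905] yaw of long 12.02 [0.157 0.154 0.156 0.156]
tray [[0.5609, -0.0923], [0.5904, -0.2467], [0.4413, -0.2781], [0.4085, -0.1261]] c [ 0.5003 -0.1858] yaw of long 12.22 [0.156 0.157 0.152 0.155]
pad [[0.6667, 0.0922], [0.6804, 0.0253], [0.4757, -0.0222], [0.4578, 0.0454]] c [0.5701 0.0352] yaw of long 12.84 [0.214 0.068 0.21  0.07 ]
pad [[0.6667, 0.0966], [0.6839, 0.0292], [0.4768, -0.0194], [0.4609, 0.048]] c [0.5721 0.0386] yaw of long 13.25 [0.211 0.07  0.213 0.069]
fin top [0.66722453 0.06151009 0.093     ] [0.62977725 0.05417837 0.093     ]
fin s [0.63553137 0.05575977 0.093     ] [0.66760533 0.06356707 0.093     ]
levpad tri [ 0.4822706  -0.30122153  0.07944424]
finmid tri [0.65027371 0.05929044 0.08753062]
spout top rims tri [0.48362064 0.00520501 0.03851572] [0.47820798 0.0390507  0.04275883]
```

View pics/s2.png

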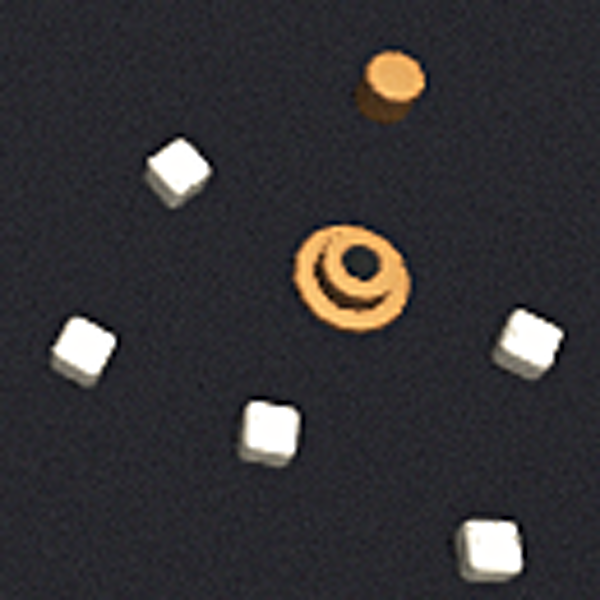

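```bash
python3 - <<'E'
from h import *
jog([0.505,0.215,0.22],down(np.radians(102.7)))
E
```

```text
t 0.45 jog [1.0862, -1.3582, -0.0027, -0.0, -0.0, -0.977]
```

Call:
jog_arm(motion=[0.5,0.7,-0.7,0,0,0,-0.5,0.5,0.7,-0.7,0,0,0,-0.5,0.5,0.7,-0.7,0,0,0,-0.5,0.5,0.7,-0.7,0,0,0,-0.5,0.5,0.7,-0.7,0,0,0,-0.5,0.5,0.7,-0.7,0,0,0,-0.5,0.5,0.7,-0.7,0,0,0,-0.5,0.5,0.7,-0.7,0,0,0,-0.5], grip_force=20)

```text
t: 1.25
tool_pos: [0.355, -0.2328, 0.219]
orientation: [2.723, 1.564, 0.001]
force: [1.3, -0.8, 0.3]
opening: 0.0465
```

```bash
python3 - <<'E'
from h import *
st();jog([0.49,0.28,0.22],down(np.radians(102.7)))
E
```

```text
{'t': 1.25, 'q': [-0.702, -0.365, 1.945, 0.0, 1.561, -0.174], 'tool_pos': [0.355, -0.233, 0.219], 'orientation': [2.723, 1.564, 0.001], 'force': [1.256, -0.82, 0.331], 'opening': 0.046}
t 1.25 jog [1.022, -0.2835, -0.0024, 0.0007, 0.0003, -0.4772]
```

Call:
jog_arm(motion=[0.45,0.92,-0.28,0,0,0,-0.477,0.45,0.92,-0.28,0,0,0,-0.477,0.45,0.92,-0.28,0,0,0,-0.477,0.45,0.92,-0.28,0,0,0,-0.477,0.45,0.92,-0.28,0,0,0,-0.477,0.45,0.92,-0.28,0,0,0,-0.477,0.45,0.92,-0.28,0,0,0,-0.477,0.45,0.92,-0.28,0,0,0,-0.477])

```text
t: 2.05
tool_pos: [0.4469, 0.157, 0.2192]
orientation: [1.961, 2.452, 0.002]
force: [1.1, -0.6, 0.6]
opening: 0.0415
```

```bash
python3 - <<'E'
from h import *
st();c=shot("wrist","w1");t=shot("top","t3")
for b in blocks(t,.014):print(b)
for b in [(.589,.3527),(.584,.2704),(.585,.200),(.5095,.3436),(.5025,.2057)]: print(proj(c,(*b,.018)).round())
E
```

```text
{'t': 2.05, 'q': [0.23, -0.22, 1.827, -0.001, 1.532, 0.009], 'tool_pos': [0.447, 0.157, 0.219], 'orientation': [1.961, 2.452, 0.002], 'force': [1.122, -0.615, 0.643], 'opening': 0.042}
([392.3, 99.7], 73, [0.8759, -0.1007])
([259.4, 123.7], 96, [0.8034, 0.2128])
([228.0, 269.0], 54, [0.4554, 0.261])
([484.0, 272.9], 18, [0.466, -0.3089])
([91.5, 327.3], 104, [0.3178, 0.5477])
([360.0, 437.0], 16, [0.1121, -0.0409])
[502.  56.]
[468. 140.]
[447. 205.]
[422.  46.]
[377. 183.]
```

View pics/w1.png

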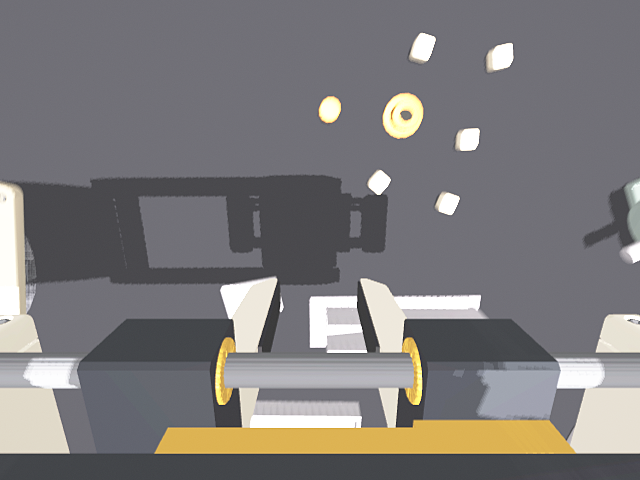

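```bash
cat >> h.py <<'E'
def yaws(c,cands,z=.018):
    "top-face orientation of blocks near world xy, by minAreaRect after rectifying to mm"
    res=[]
    for b in cands:
        g=[]
        N=60; xs=np.linspace(-.03,.03,2*N)
        X,Y=np.meshgrid(b[0]+xs,b[1]+xs,indexing='ij')
        P=np.stack([X,Y,np.full_like(X,z),np.ones_like(X)],-1)@np.linalg.inv(c["M"]).T
        q=P[...,:3]@c["K"].T; q=q[...,:2]/q[...,2:]
        im=cv2.remap(c["img"].min(2),q[...,0].astype(np.float32),q[...,1].astype(np.float32),cv2.INTER_LINEAR)
        m=(im>190).astype(np.uint8)
        cs,_=cv2.findContours(m,cv2.RETR_EXTERNAL,cv2.CHAIN_APPROX_NONE)
        if not cs: res.append(None);continue
        k=max(cs,key=cv2.contourArea)
        (v,u),(w,h),a=cv2.minAreaRect(k)   # col=y,row=x
        bx=cv2.boxPoints(((v,u),(w,h),a)); e=bx[1]-bx[0]; yaw=np.degrees(np.arctan2(e[0],e[1])) # dy=e0, dx=e1
        sc=.06/(2*N-1)
        res.append(((b[0]-.03+u*sc).round(4),(b[1]-.03+v*sc).round(4),round(yaw%90,1),(np.array([w,h])*sc).round(4).tolist()))
    return res
E
python3 - <<'E'
from h import *
B=[(.589,.3527),(.584,.2704),(.585,.200),(.5095,.3436),(.5025,.2057)]
for n in("wrist","scene"):
    c=shot(n)
    for r in yaws(c,B):print(n,r)
E
```

```text
Traceback (most recent call last):
  File "h.py", line 60, in yaws
    res.append(((b[0]-.03+u*sc).round(4),(b[1]-.03+v*sc).round(4),round(yaw%90,1),(np.array([w,h])*sc).round(4).tolist()))
                ^^^^^^^^^^^^^^^^^^^^^
AttributeError: 'float' object has no attribute 'round'
```

```bash
sed -i 's/res.append(((b\[0\]-.03+u\*sc).round(4),(b\[1\]-.03+v\*sc).round(4)/res.append((round(b[0]-.03+u*sc,4),round(b[1]-.03+v*sc,4)/' h.py
python3 - <<'E'
from h import *
B=[(.589,.3527),(.584,.2704),(.585,.200),(.5095,.3436),(.5025,.2057)]
for n in("wrist","scene"):
    c=shot(n)
    for r in yaws(c,B):print(n,r)
E
```

```text
wrist (0.5865, 0.3487, np.float32(26.6), [0.0241, 0.0187])
wrist (0.5822, 0.2682, np.float32(14.0), [0.0225, 0.0188])
wrist (0.5835, 0.1993, np.float32(86.4), [0.0189, 0.0224])
wrist (0.5099, 0.3398, np.float32(87.1), [0.0208, 0.0199])
wrist (0.5032, 0.2051, np.float32(63.4), [0.0183, 0.0201])
scene (0.5905, 0.3532, np.float32(24.4), [0.0168, 0.0171])
scene (0.5855, 0.2712, np.float32(14.9), [0.0173, 0.0169])
scene (0.5869, 0.201, np.float32(86.2), [0.017, 0.0173])
scene (0.5115, 0.3439, np.float32(0.0), [0.0166, 0.0171])
scene (0.5046, 0.2067, np.float32(62.2), [0.0172, 0.0173])
```

```bash
python3 - <<'E'
from h import *
jog([.5035,.2058,.06],down(np.radians(62.5)));jog([.5035,.2058,.003],down(np.radians(62.5)))
E
```

```text
t 2.3 jog [0.0753, 0.1338, 0.3171, 0.0004, 0.0008, 0.4472]
t 2.3 jog [0.0755, 0.1338, 0.4311, 0.0004, 0.0008, 0.4472]
```

Call:
jog_arm(motion=[0.45,0.0753,0.134,0.317,0,0.001,0.447,0.45,0.0753,0.134,0.317,0,0.001,0.447,0.45,0.0753,0.134,0.317,0,0.001,0.447,0.45,0.0753,0.134,0.317,0,0.001,0.447,0.45,0.0753,0.134,0.317,0,0.001,0.447,0.45,0.0753,0.134,0.36,0,0.001,0.447,0.45,0.0753,0.134,0.41,0,0.001,0.447,0.45,0.0753,0.134,0.431,0,0.001,0.447])

```text
t: 3.1
tool_pos: [0.5025, 0.2033, 0.0011]
orientation: [-2.687, -1.626, 0.004]
force: [-0.3, -0.6, -0.0]
opening: 0.042
```

```bash
python3 - <<'E'
from h import *
st();jog([.5035,.2058,.003],down(np.radians(62.5)));c=shot("wrist","w2")
E
```

```text
{'t': 3.1, 'q': [0.29, 0.197, 1.835, -0.0, 1.112, 0.772], 'tool_pos': [0.502, 0.203, 0.001], 'orientation': [-2.687, -1.626, 0.004], 'force': [-0.296, -0.558, -0.02], 'opening': 0.042}
t 3.1 jog [0.0054, -0.0005, -0.0037, -0.0009, 0.0011, -0.0015]
```

View pics/w2.png

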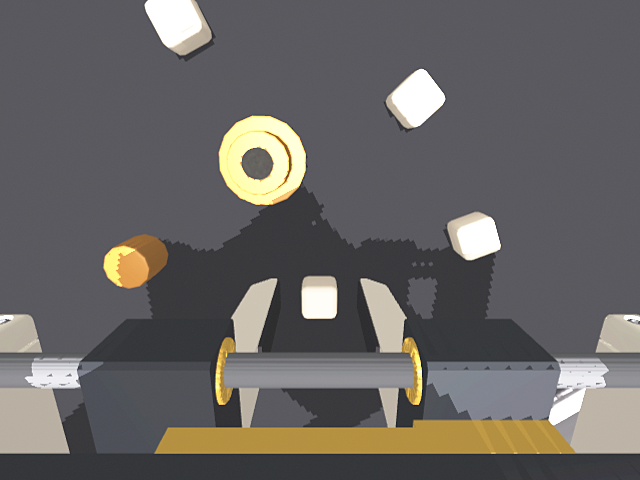

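Call:
jog_arm(motion=[0,0.005,0,-0.004,0,0,0,0,0.005,0,-0.004,0,0,0,0,0.005,0,-0.004,0,0,0,0,0.005,0,-0.004,0,0,0,0,0.005,0,-0.1,0,0,0,0,0.005,0,-0.2,0,0,0,0,0.005,0,-0.25,0,0,0,0,0.005,0,-0.25,0,0,0], grip_force=15)

```text
t: 3.95
tool_pos: [0.5075, 0.2071, 0.1319]
orientation: [2.685, 1.626, 0.012]
force: [1.2, -0.2, -0.4]
opening: 0.0179
```

```bash
cat >> h.py <<'E'
SF=np.array([.648,.058]);SY=np.radians(12.6)
def shk(x,y=0):
    "shaker frame -> world xy"
    return SF+(x-.075)*np.array([np.cos(SY),np.sin(SY)])+y*np.array([-np.sin(SY),np.cos(SY)])
E
python3 - <<'E'
from h import *
st();Rm=down(SY+np.pi/2);p=shk(.012);print(p)
jog([*p,.12],Rm);jog([*p,.042],Rm)
E
```

```text
{'t': 3.95, 'q': [0.294, 0.041, 1.744, -0.0, 1.349, 0.776], 'tool_pos': [0.508, 0.207, 0.132], 'orientation': [2.685, 1.626, 0.012], 'force': [1.185, -0.184, -0.411], 'opening': 0.018}
[0.58651724 0.04425698]
t 3.95 jog [-0.2155, 0.2907, 0.0243, 0.0047, -0.002, -0.4467]
t 3.95 jog [-0.2163, 0.2898, 0.1803, 0.0047, -0.002, -0.4467]
```

Call:
jog_arm(motion=[0,-0.215,0.29,0.024,0.005,-0.002,-0.447,0,-0.215,0.29,0.024,0.005,-0.002,-0.447,0,-0.215,0.29,0.024,0.005,-0.002,-0.447,0,-0.215,0.29,0.024,0.005,-0.002,-0.447,0,-0.215,0.29,0.024,0.005,-0.002,-0.447,0,-0.215,0.29,0.07,0.005,-0.002,-0.447,0,-0.215,0.29,0.085,0.005,-0.002,-0.447,0,-0.215,0.29,0.085,0.005,-0.002,-0.447])

```text
t: 4.75
tool_pos: [0.5843, 0.0449, 0.0869]
orientation: [-1.961, -2.449, 0.005]
force: [-0.1, -0.1, -0.8]
opening: 0.018
```

```bash
python3 - <<'E'
from h import *
st();Rm=down(SY+np.pi/2);p=shk(.012)
jog([*p,.035],Rm);c=shot("wrist","w3");t=shot("top");s=shot("scene")
cv2.imwrite("pics/x3.png",np.hstack([cv2.resize(s["img"][220:380,260:380,::-1],None,fx=3,fy=3)]))
E
```

```text
{'t': 4.75, 'q': [-0.011, 0.198, 1.66, 0.0, 1.289, -0.231], 'tool_pos': [0.584, 0.045, 0.087], 'orientation': [-1.961, -2.449, 0.005], 'force': [-0.062, -0.123, -0.829], 'opening': 0.018}
t 4.75 jog [-0.0023, 0.0046, 0.1038, -0.0034, -0.0008, 0.0001]
```

View pics/w3.png

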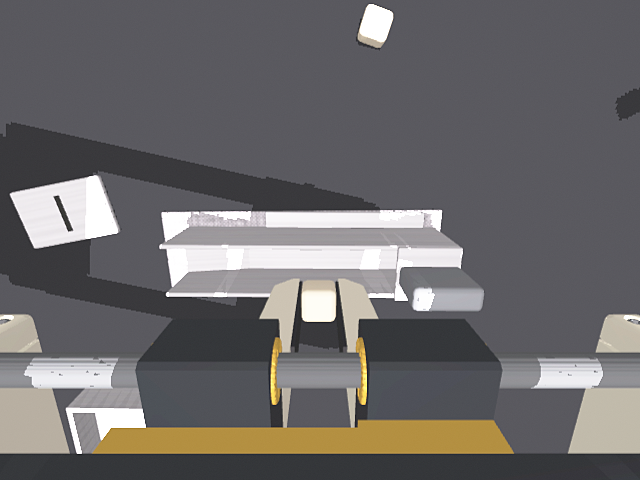

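View pics/x3.png

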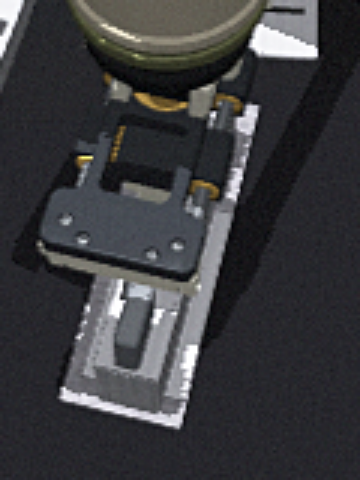

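```bash
cat >> h.py <<'E'
def overlay(c,name,crop=None,fx=1):
    im=c["img"][...,::-1].copy()
    z0=.003
    def L(a,b,col):
        p,q=[proj(c,np.r_[shk(*v[:2]),v[2]+z0]) for v in(a,b)]
        cv2.line(im,tuple(int(round(k)) for k in p),tuple(int(round(k)) for k in q),col,1)
    for y in(-.018,.018,-.015,.015): L((-.095,y,.05),(.095 if abs(y)>.016 else .055,y,.05),(0,0,255))
    L((-.095,-.018,.05),(-.095,.018,.05),(0,0,255));L((.095,-.018,.05),(.095,.018,.05),(0,0,255))
    for y in(-.007,.007): L((.056,y,.09),(.094,y,.09),(0,255,0))
    L((.056,-.007,.09),(.056,.007,.09),(0,255,0));L((.094,-.007,.09),(.094,.007,.09),(0,255,0))
    if crop: x,y,w,h=crop; im=im[y:y+h,x:x+w]
    cv2.imwrite(f"pics/{name}.png",cv2.resize(im,None,fx=fx,fy=fx,interpolation=cv2.INTER_NEAREST))
E
python3 - <<'E'
from h import *
overlay(shot("wrist"),"o3",(130,180,400,150),2)
E
```

```text
(no output)
```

View pics/o3.png

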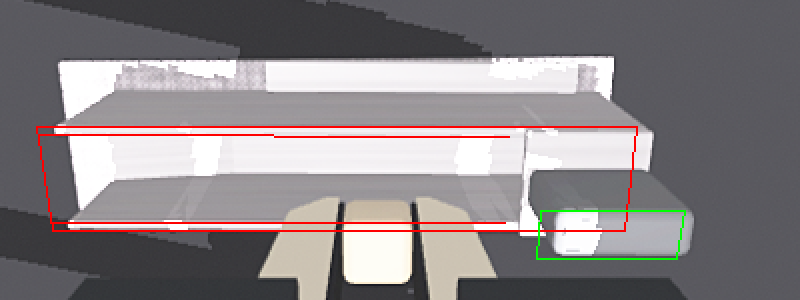

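Call:
jog_arm(motion=[0,-0.002,0.012,0.05,-0.003,0,0,0,-0.002,0.012,0.1,-0.003,0,0,0,-0.002,0.012,0.11,-0.003,0,0,0.3,-0.002,0.012,0.11,-0.003,0,0,0.3,-0.002,0.012,0.11,-0.003,0,0,0.3,-0.002,0.012,0.11,-0.003,0,0,0.3,-0.002,0.012,0,-0.003,0,0,0.3,-0.002,0.012,-0.07,-0.003,0,0])

```text
t: 5.75
tool_pos: [0.5927, 0.0454, 0.1274]
orientation: [1.961, 2.45, 0.006]
force: [0.8, 0.2, 0.8]
opening: 0.0277
```

```bash
sed -i 's/SF=np.array.*;/SF=np.array([.6520,.0590]);/' h.py;python3 - <<'E'
from h import *
st();overlay(shot("wrist"),"o4")
B=(.585,.200)
c=shot("wrist")
for r in yaws(c,[B,(.584,.2704)]):print(r)
jog([.5855,.2003,.06],down(np.radians(86.3)));jog([.5855,.2003,.003],down(np.radians(86.3)))
E
```

```text
{'t': 5.75, 'q': [-0.01, 0.17, 1.613, 0.001, 1.353, -0.231], 'tool_pos': [0.593, 0.045, 0.127], 'orientation': [1.961, 2.45, 0.006], 'force': [0.809, 0.222, 0.845], 'opening': 0.028}
(0.5875, 0.198, np.float32(84.3), [0.018, 0.0179])
None
t 5.85 jog [0.3083, 0.0402, 0.149, 0.0121, 0.0004, 0.1817]
t 5.85 jog [0.3087, 0.0381, 0.263, 0.0121, 0.0004, 0.1817]
```

View pics/o4.png

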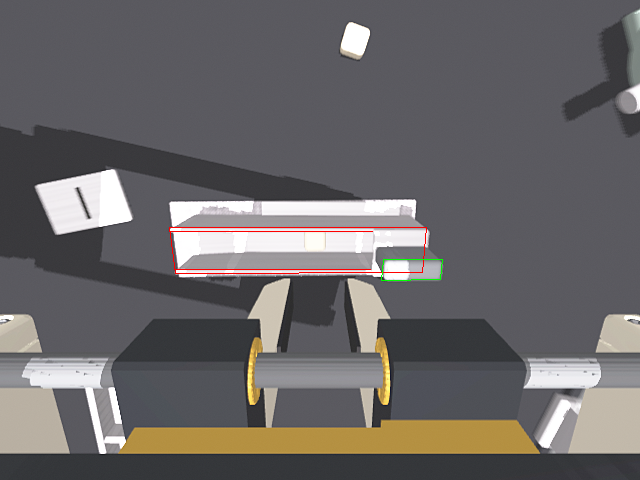

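Call:
jog_arm(motion=[0.45,0.308,0.04,0.149,0.012,0,0.182,0.45,0.308,0.04,0.149,0.012,0,0.182,0.45,0.308,0.04,0.149,0.012,0,0.182,0.45,0.308,0.04,0.149,0.012,0,0.182,0.45,0.308,0.039,0.2,0.012,0,0.182,0.45,0.308,0.038,0.25,0.012,0,0.182,0.45,0.308,0.038,0.263,0.012,0,0.182,0.45,0.308,0.038,0.263,0.012,0,0.182])

```text
t: 6.65
tool_pos: [0.5851, 0.1995, 0.0027]
orientation: [-2.293, -2.148, 0.002]
force: [-0.1, 0.6, 0.9]
opening: 0.0418
```

```bash
python3 - <<'E'
from h import *
st();jog([.5855,.2003,.003],down(np.radians(86.3)));c=shot("wrist","w5")
E
```

```text
{'t': 6.65, 'q': [0.246, 0.377, 1.612, -0.001, 1.154, 0.311], 'tool_pos': [0.585, 0.199, 0.003], 'orientation': [-2.293, -2.148, 0.002], 'force': [-0.124, 0.6, 0.916], 'opening': 0.042}
t 6.65 jog [0.0017, 0.0006, -0.0007, -0.0007, 0.0007, -0.0003]
```

View pics/w5.png

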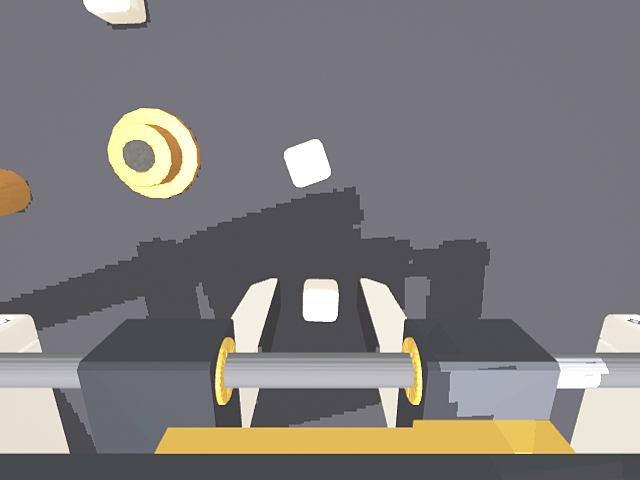

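Call:
jog_arm(motion=[0,0.001,0,-0.001,0,0,0,0,0.001,0,-0.001,0,0,0,0,0.001,0,-0.001,0,0,0,0,0.001,0,-0.001,0,0,0,0,0.001,0,-0.1,0,0,0,0,0.001,0,-0.2,0,0,0,0,0.001,0,-0.22,0,0,0,0,0.001,0,-0.22,0,0,0])

```text
t: 7.5
tool_pos: [0.5884, 0.2008, 0.1177]
orientation: [2.29, 2.145, 0.009]
force: [-0.5, -0.8, 0.2]
opening: 0.0179
```

```bash
cat >> h.py <<'E'
def drop(x):
    st();Rm=down(SY+np.pi/2);p=shk(x);jog([*p,.11],Rm);jog([*p,.038],Rm)
E
python3 - <<'E'
from h import *
drop(-.012)
E
```

```text
{'t': 7.5, 'q': [0.247, 0.247, 1.544, -0.001, 1.344, 0.312], 'tool_pos': [0.588, 0.201, 0.118], 'orientation': [2.29, 2.145, 0.009], 'force': [-0.471, -0.756, 0.225], 'opening': 0.018}
t 7.5 jog [-0.3237, -0.0217, 0.0147, 0.0046, -0.0004, -0.1816]
t 7.5 jog [-0.3239, -0.0227, 0.1587, 0.0046, -0.0004, -0.1816]
```

Call:
jog_arm(motion=[0,-0.324,-0.022,0.0147,0.005,0,-0.182,0,-0.324,-0.022,0.0147,0.005,0,-0.182,0,-0.324,-0.022,0.0147,0.005,0,-0.182,0,-0.324,-0.022,0.0147,0.005,0,-0.182,0,-0.324,-0.022,0.0147,0.005,0,-0.182,0,-0.324,-0.023,0.08,0.005,0,-0.182,0,-0.324,-0.023,0.14,0.005,0,-0.182,0,-0.324,-0.023,0.158,0.005,0,-0.182])

```text
t: 8.3
tool_pos: [0.5636, 0.0415, 0.0337]
orientation: [-1.958, -2.448, 0.006]
force: [-0.7, -0.5, -0.2]
opening: 0.0181
```

Call:
jog_arm(motion=[0.3,0,0,0,0,0,0,0.3,0,0,0,0,0,0,0.3,0,0,0,0,0,0,0.3,0,0,-0.1,0,0,0,0.3,0,0,-0.17,0,0,0])

```text
t: 8.8
tool_pos: [0.565, 0.0416, 0.1217]
orientation: [-1.959, -2.449, 0.004]
force: [0.8, -0.1, 0.7]
opening: 0.0281
```

```bash
python3 - <<'E'
from h import *
st();overlay(shot("wrist"),"o5");c=shot("scene")
for r in yaws(c,[(.589,.3527),(.584,.2704),(.5095,.3436)]):print(r)
jog([.5848,.2705,.06],down(np.radians(104.5)));jog([.5848,.2705,.003],down(np.radians(104.5)))
E
```

```text
{'t': 8.8, 'q': [-0.018, 0.113, 1.687, 0.001, 1.347, -0.239], 'tool_pos': [0.565, 0.042, 0.122], 'orientation': [-1.959, -2.449, 0.004], 'force': [0.773, -0.136, 0.73], 'opening': 0.028}
(0.5903, 0.3532, np.float32(23.2), [0.0167, 0.017])
(0.5855, 0.2711, np.float32(14.9), [0.0172, 0.0169])
(0.5116, 0.3439, np.float32(87.3), [0.0169, 0.0169])
t 8.9 jog [0.4402, 0.1296, 0.135, 0.0036, 0.0002, -0.0202]
t 8.9 jog [0.4402, 0.129, 0.249, 0.0036, 0.0002, -0.0202]
```

View pics/o5.png

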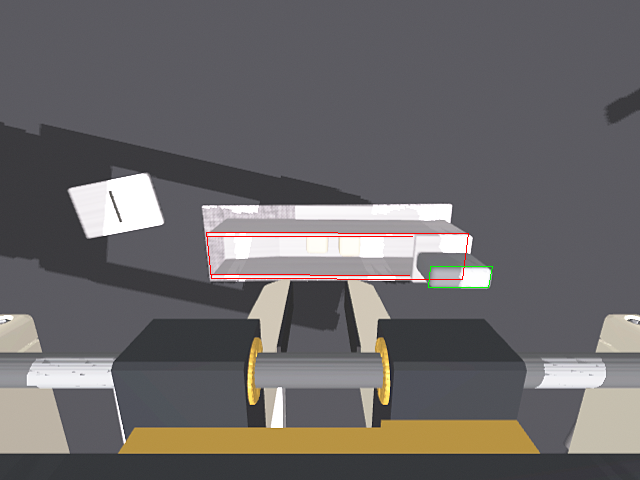

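Call:
jog_arm(motion=[0.4,0.44,0.13,0.135,0.004,0,-0.02,0.4,0.44,0.13,0.135,0.004,0,-0.02,0.4,0.44,0.13,0.135,0.004,0,-0.02,0.4,0.44,0.13,0.135,0.004,0,-0.02,0.4,0.44,0.13,0.135,0.004,0,-0.02,0.4,0.44,0.129,0.18,0.004,0,-0.02,0.4,0.44,0.129,0.24,0.004,0,-0.02,0.4,0.44,0.129,0.249,0.004,0,-0.02])

```text
t: 9.7
tool_pos: [0.5829, 0.2706, 0.0004]
orientation: [-1.921, -2.483, 0.006]
force: [-5.1, 0.5, 6.6]
opening: 0.0371
```

```bash
python3 - <<'E'
from h import *
st();jog([.5848,.2705,.003],down(np.radians(104.5)));c=shot("wrist","w6")
E
```

```text
{'t': 9.7, 'q': [0.355, 0.441, 1.534, 0.0, 1.171, 0.101], 'tool_pos': [0.583, 0.271, 0.0], 'orientation': [-1.921, -2.483, 0.006], 'force': [-5.063, 0.52, 6.628], 'opening': 0.037}
t 9.7 jog [-0.0011, 0.0036, -0.0052, -0.0028, 0.0002, 0.0003]
```

View pics/w6.png

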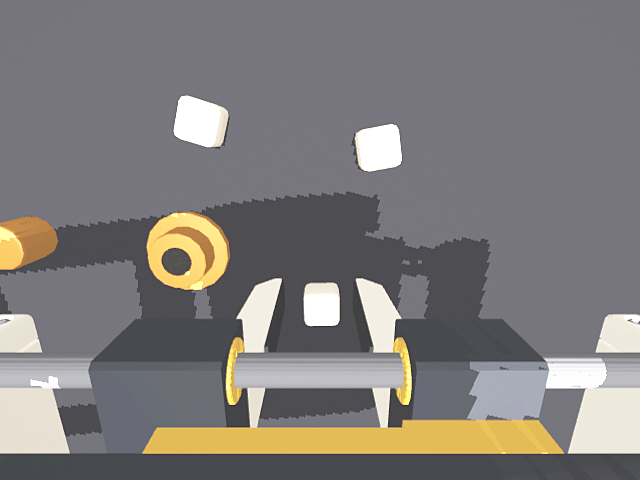

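Call:
jog_arm(motion=[0,0,0.003,-0.006,-0.002,0,0,0,0,0.003,-0.006,-0.002,0,0,0,0,0.003,-0.006,-0.002,0,0,0,0,0.003,-0.006,-0.002,0,0,0,0,0.003,-0.1,-0.002,0,0,0,0,0.003,-0.2,-0.002,0,0,0,0,0.003,-0.22,-0.002,0,0,0,0,0.003,-0.22,-0.002,0,0])

```text
t: 10.55
tool_pos: [0.5877, 0.2717, 0.1155]
orientation: [1.921, 2.481, 0.008]
force: [0.1, 0.1, -0.3]
opening: 0.0181
```

```bash
python3 - <<'E'
from h import *
drop(-.034)
E
```

```text
{'t': 10.55, 'q': [0.354, 0.316, 1.465, -0.0, 1.354, 0.101], 'tool_pos': [0.588, 0.272, 0.116], 'orientation': [1.921, 2.481, 0.008], 'force': [0.109, 0.146, -0.317], 'opening': 0.018}
t 10.55 jog [-0.4369, -0.1999, 0.0096, 0.0041, -0.0004, 0.021]
t 10.55 jog [-0.4369, -0.2008, 0.1536, 0.0041, -0.0004, 0.021]
```

Call:
jog_arm(motion=[0,-0.437,-0.2,0.01,0.004,0,0.021,0,-0.437,-0.2,0.01,0.004,0,0.021,0,-0.437,-0.2,0.01,0.004,0,0.021,0,-0.437,-0.2,0.01,0.004,0,0.021,0,-0.437,-0.2,0.01,0.004,0,0.021,0,-0.437,-0.2,0.07,0.004,0,0.021,0,-0.437,-0.2,0.13,0.004,0,0.021,0,-0.437,-0.2,0.15,0.004,0,0.021])

```text
t: 11.35
tool_pos: [0.5419, 0.0348, 0.0345]
orientation: [-1.961, -2.445, 0.007]
force: [-1.5, 0.1, -0.2]
opening: 0.0182
```

Call:
jog_arm(motion=[0.3,0,0,0,0,0,0,0.3,0,0,0,0,0,0,0.3,0,0,0,0,0,0,0.3,0,0,-0.1,0,0,0,0.3,0,0,-0.17,0,0,0])

```text
t: 11.85
tool_pos: [0.5432, 0.035, 0.1224]
orientation: [-1.961, -2.447, 0.005]
force: [0.6, 0.7, 0.1]
opening: 0.0278
```

```bash
python3 - <<'E'
from h import *
st();overlay(shot("wrist"),"o6");c=shot("scene")
for r in yaws(c,[(.589,.3527),(.5095,.3436)]):print(r)
jog([.5105,.3436,.06],down(np.radians(87.3)));jog([.5105,.3436,.005],down(np.radians(87.3)))
E
```

```text
{'t': 11.85, 'q': [-0.03, 0.054, 1.748, 0.001, 1.346, -0.25], 'tool_pos': [0.543, 0.035, 0.122], 'orientation': [-1.961, -2.447, 0.005], 'force': [0.649, 0.714, 0.125], 'opening': 0.028}
(0.5903, 0.3532, np.float32(23.2), [0.0167, 0.017])
(0.5115, 0.3439, np.float32(0.0), [0.0166, 0.0171])
t 11.95 jog [0.6189, 0.0611, 0.1353, 0.003, -0.0, 0.1697]
t 11.95 jog [0.6189, 0.0606, 0.2453, 0.003, -0.0, 0.1697]
```

View pics/o6.png

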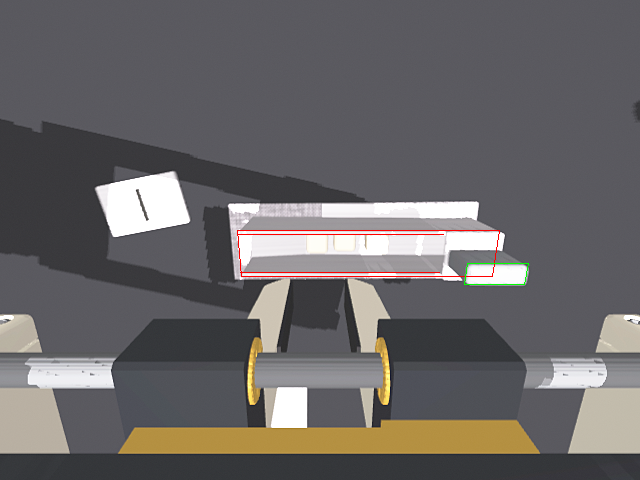

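Call:
jog_arm(motion=[0.4,0.619,0.061,0.06,0.003,0,0.17,0.4,0.619,0.061,0.06,0.003,0,0.17,0.4,0.619,0.061,0.06,0.003,0,0.17,0.4,0.619,0.061,0.06,0.003,0,0.17,0.4,0.619,0.061,0.06,0.003,0,0.17,0.4,0.619,0.061,0.06,0.003,0,0.17,0.4,0.619,0.061,0.06,0.003,0,0.17,0.4,0.619,0.061,0.13,0.003,0,0.17])

```text
t: 12.75
tool_pos: [0.5138, 0.3491, 0.0686]
orientation: [2.267, 2.171, 0.018]
force: [1.2, 0.3, -0.7]
opening: 0.0368
```

```bash
python3 - <<'E'
from h import *
st()
for r in yaws(shot("wrist"),[(.5105,.3436)]):print(r)
jog([.5105,.3436,.005],down(np.radians(87.3)))
E
```

```text
{'t': 12.75, 'q': [0.514, 0.29, 1.587, 0.0, 1.253, 0.557], 'tool_pos': [0.514, 0.349, 0.069], 'orientation': [2.267, 2.171, 0.018], 'force': [1.223, 0.263, -0.721], 'opening': 0.037}
(0.5113, 0.3454, np.float32(0.0), [0.0171, 0.0212])
t 12.8 jog [-0.0019, 0.003, 0.1073, -0.0006, 0.0005, 0.0016]
```

Call:
jog_arm(motion=[0.4,-0.001,0.003,0.06,0,0,0,0.4,-0.001,0.003,0.1,0,0,0,0.4,-0.001,0.003,0.108,0,0,0,0.4,-0.001,0.003,0.108,0,0,0,0,-0.001,0.003,0.108,0,0,0,0,-0.001,0.003,0.108,0,0,0,0,-0.001,0.003,0.108,0,0,0,0,-0.001,0.003,0.108,0,0,0])

```text
t: 13.6
tool_pos: [0.5115, 0.3445, 0.0062]
orientation: [2.27, 2.171, 0.001]
force: [0.8, -0.3, 6.0]
opening: 0.0181
```

Call:
jog_arm(motion=[0,0,0,-0.1,0,0,0,0,0,0,-0.2,0,0,0,0,0,0,-0.22,0,0,0])

```text
t: 13.9
tool_pos: [0.5149, 0.3465, 0.1238]
orientation: [2.268, 2.169, 0.017]
force: [1.0, -0.0, 0.4]
opening: 0.0181
```

```bash
python3 - <<'E'
from h import *
shot("wrist","w7")
drop(.03)
E
```

```text
{'t': 13.95, 'q': [0.51, 0.235, 1.547, -0.0, 1.348, 0.555], 'tool_pos': [0.515, 0.346, 0.123], 'orientation': [2.268, 2.169, 0.017], 'force': [1.532, 0.204, 1.809], 'opening': 0.018}
t 13.95 jog [-0.5859, 0.2126, 0.0256, 0.0067, -0.0028, -0.1684]
t 13.95 jog [-0.5867, 0.2111, 0.1696, 0.0067, -0.0028, -0.1684]
```

View pics/w7.png

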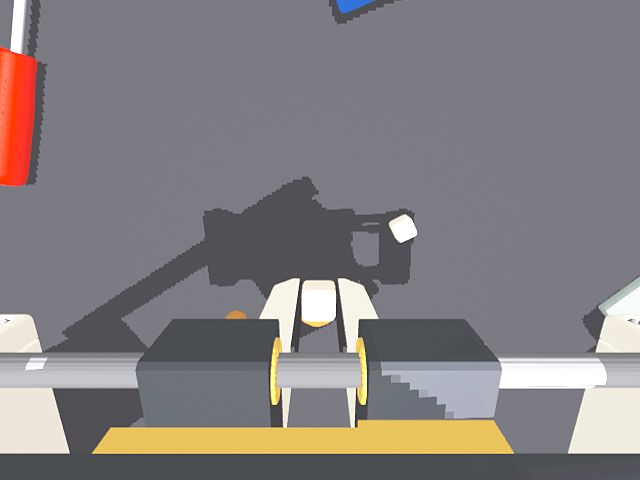

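```bash
python3 - <<'E'
from h import *
drop(-.056)
E
```

```text
{'t': 13.95, 'q': [0.51, 0.235, 1.547, -0.0, 1.348, 0.555], 'tool_pos': [0.515, 0.346, 0.123], 'orientation': [2.268, 2.169, 0.017], 'force': [1.532, 0.204, 1.809], 'opening': 0.018}
t 13.95 jog [-0.6308, 0.0465, 0.0237, 0.0067, -0.0028, -0.1684]
t 13.95 jog [-0.6316, 0.0451, 0.1677, 0.0067, -0.0028, -0.1684]
```

Call:
jog_arm(motion=[0,-0.631,0.0465,0.024,0.007,-0.003,-0.168,0,-0.631,0.0465,0.024,0.007,-0.003,-0.168,0,-0.631,0.0465,0.024,0.007,-0.003,-0.168,0,-0.631,0.0465,0.024,0.007,-0.003,-0.168,0,-0.631,0.0465,0.024,0.007,-0.003,-0.168,0,-0.631,0.0465,0.024,0.007,-0.003,-0.168,0,-0.631,0.0465,0.024,0.007,-0.003,-0.168,0,-0.631,0.0465,0.05,0.007,-0.003,-0.168])

```text
t: 14.75
tool_pos: [0.5251, 0.0282, 0.0971]
orientation: [1.969, 2.446, 0.001]
force: [0.9, 1.7, -0.0]
opening: 0.0178
```

```bash
python3 - <<'E'
from h import *
overlay(shot("wrist"),"o7")
drop(-.056)
E
```

```text
{'t': 14.8, 'q': [-0.041, 0.025, 1.833, 0.0, 1.286, -0.258], 'tool_pos': [0.523, 0.03, 0.094], 'orientation': [-1.966, -2.447, 0.003], 'force': [-0.877, -0.052, -2.907], 'opening': 0.018}
t 14.8 jog [0.0004, 0.0023, -0.0327, -0.0018, -0.0006, -0.002]
t 14.8 jog [0.0003, 0.0027, 0.1113, -0.0018, -0.0006, -0.002]
```

View pics/o7.png

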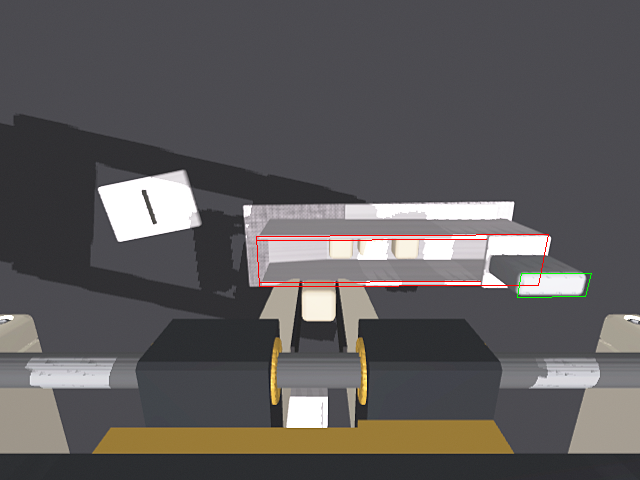

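Call:
jog_arm(motion=[0,0,0.003,0.06,-0.002,0,-0.002,0,0,0.003,0.1,-0.002,0,-0.002,0,0,0.003,0.107,-0.002,0,-0.002,0.3,0,0.003,0.107,-0.002,0,-0.002,0.3,0,0.003,0.107,-0.002,0,-0.002,0.3,0,0.003,0.107,-0.002,0,-0.002,0.3,0,0.003,0,-0.002,0,-0.002,0.3,0,0.003,-0.06,-0.002,0,-0.002])

```text
t: 15.6
tool_pos: [0.5251, 0.0304, 0.1264]
orientation: [1.964, 2.451, 0.003]
force: [1.1, -0.6, 0.7]
opening: 0.0281
```

```bash
python3 - <<'E'
from h import *
st();overlay(shot("wrist"),"o8");c=shot("scene")
for r in yaws(c,[(.589,.3527)]):print(r)
jog([.5893,.3529,.08],down(np.radians(114)));jog([.5893,.3529,.005],down(np.radians(114)))
E
```

```text
{'t': 15.6, 'q': [-0.04, -0.008, 1.803, 0.001, 1.345, -0.261], 'tool_pos': [0.525, 0.03, 0.126], 'orientation': [1.964, 2.451, 0.003], 'force': [1.139, -0.624, 0.698], 'opening': 0.028}
(0.5904, 0.3532, np.float32(23.2), [0.0168, 0.017])
t 15.7 jog [0.6038, 0.2568, 0.104, 0.0073, 0.0021, -0.1266]
t 15.7 jog [0.6041, 0.255, 0.254, 0.0073, 0.0021, -0.1266]
```

View pics/o8.png

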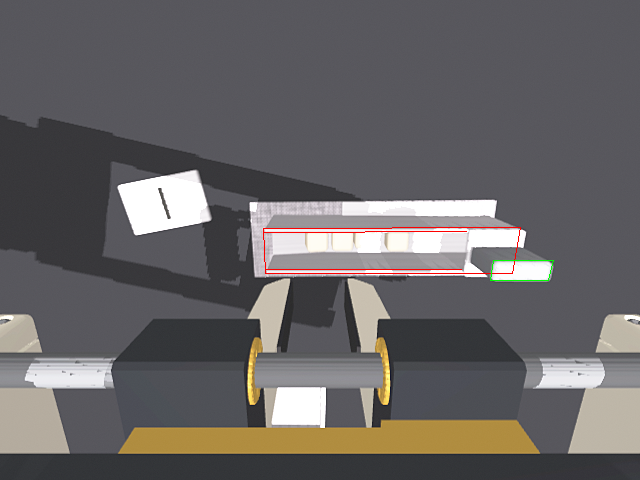

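Call:
jog_arm(motion=[0.4,0.604,0.257,0.06,0.007,0.002,-0.127,0.4,0.604,0.257,0.06,0.007,0.002,-0.127,0.4,0.604,0.257,0.06,0.007,0.002,-0.127,0.4,0.604,0.257,0.06,0.007,0.002,-0.127,0.4,0.604,0.257,0.06,0.007,0.002,-0.127,0.4,0.604,0.257,0.06,0.007,0.002,-0.127,0.4,0.604,0.257,0.06,0.007,0.002,-0.127,0.4,0.604,0.257,0.11,0.007,0.002,-0.127])

```text
t: 16.5
tool_pos: [0.5918, 0.359, 0.0808]
orientation: [1.703, 2.635, 0.013]
force: [0.2, -0.8, 0.5]
opening: 0.0373
```

```bash
python3 - <<'E'
from h import *
st()
for r in yaws(shot("wrist"),[(.59,.353)]):print(r)
jog([.5893,.3529,.005],down(np.radians(114)))
E
```

```text
{'t': 16.5, 'q': [0.471, 0.459, 1.35, 0.001, 1.323, 0.047], 'tool_pos': [0.592, 0.359, 0.081], 'orientation': [1.703, 2.635, 0.013], 'force': [0.228, -0.761, 0.466], 'opening': 0.037}
(0.5889, 0.3541, np.float32(24.8), [0.0174, 0.0211])
t 16.55 jog [-0.0049, 0.0001, 0.1364, -0.0006, -0.0, 0.0022]
```

Call:
jog_arm(motion=[0.4,-0.005,0,0.07,0,0,0,0.4,-0.005,0,0.12,0,0,0,0.4,-0.005,0,0.136,0,0,0,0.4,-0.005,0,0.136,0,0,0,0,-0.005,0,0.136,0,0,0,0,-0.005,0,0.136,0,0,0,0,-0.005,0,0.136,0,0,0,0,-0.005,0,0.136,0,0,0])

```text
t: 17.35
tool_pos: [0.5906, 0.3534, 0.0073]
orientation: [1.706, 2.637, 0.003]
force: [-0.1, -0.4, 7.6]
opening: 0.018
```

Call:
jog_arm(motion=[0,0,0,-0.1,0,0,0,0,0,0,-0.2,0,0,0,0,0,0,-0.22,0,0,0])

```text
t: 17.65
tool_pos: [0.594, 0.3552, 0.1258]
orientation: [1.703, 2.632, 0.018]
force: [0.6, 0.2, 1.0]
opening: 0.018
```

```bash
python3 - <<'E'
from h import *
drop(.022)
c=shot("top","t9")
for b in blocks(c,.014):print(b)
E
```

```text
{'t': 17.65, 'q': [0.465, 0.417, 1.32, 0.0, 1.391, 0.042], 'tool_pos': [0.594, 0.355, 0.126], 'orientation': [1.703, 2.632, 0.018], 'force': [0.645, 0.191, 1.021], 'opening': 0.018}
t 17.65 jog [-0.5666, -0.2414, 0.028, 0.0084, -0.0012, 0.129]
t 17.65 jog [-0.5667, -0.2433, 0.172, 0.0084, -0.0012, 0.129]
([127.2, 83.2], 33, [0.8964, 0.5371])
([604.7, 121.2], 62, [0.8384, -0.605])
([392.2, 99.7], 74, [0.8758, -0.1006])
([259.4, 123.7], 102, [0.8034, 0.2128])
([484.0, 272.9], 18, [0.466, -0.3089])
([340.2, 434.3], 46, [0.1161, 0.0007])
([359.5, 436.9], 22, [0.1123, -0.0399])
([306.1, 477.6], 24, [0.0296, 0.068])
```

Call:
jog_arm(motion=[0,-0.566,-0.241,0.028,0.008,0,0.129,0,-0.566,-0.241,0.028,0.008,0,0.129,0,-0.566,-0.241,0.028,0.008,0,0.129,0,-0.566,-0.241,0.028,0.008,0,0.129,0,-0.566,-0.241,0.028,0.008,0,0.129,0,-0.566,-0.241,0.028,0.008,0,0.129,0,-0.566,-0.241,0.028,0.008,0,0.129,0,-0.566,-0.241,0.05,0.008,0,0.129])

```text
t: 18.5
tool_pos: [0.6013, 0.0463, 0.0993]
orientation: [1.968, 2.448, 0.005]
force: [0.5, 0.0, 0.3]
opening: 0.0175
```

```bash
python3 - <<'E'
from h import *
overlay(shot("wrist"),"o9")
drop(.022)
E
```

```text
{'t': 18.55, 'q': [-0.007, 0.224, 1.612, 0.003, 1.308, -0.226], 'tool_pos': [0.6, 0.048, 0.096], 'orientation': [-1.964, -2.448, -0.001], 'force': [-1.709, -0.08, -2.219], 'opening': 0.018}
t 18.55 jog [-0.0011, 0.0012, -0.0279, -0.0008, -0.0019, -0.001]
t 18.55 jog [-0.0015, 0.0014, 0.1161, -0.0008, -0.0019, -0.001]
```

View pics/o9.png

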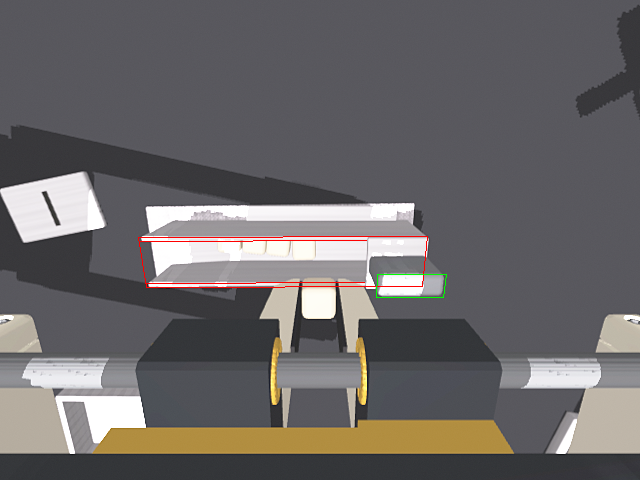

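Call:
jog_arm(motion=[0,-0.001,0.006,0.05,0,-0.002,0,0,-0.001,0.006,0.084,0,-0.002,0,0,-0.001,0.006,0.084,0,-0.002,0,0.26,-0.001,0.006,0.084,0,-0.002,0,0.26,-0.001,0.006,0.084,0,-0.002,0,0.26,-0.001,0.006,0.084,0,-0.002,0,0.26,-0.001,0.006,0,0,-0.002,0,0.26,-0.001,0.006,-0.1,0,-0.002,0])

```text
t: 19.35
tool_pos: [0.6007, 0.0479, 0.145]
orientation: [-1.963, -2.447, 0.006]
force: [1.0, -0.0, 0.5]
opening: 0.0244
```

```bash
python3 - <<'E'
from h import *
overlay(shot("wrist"),"o10")
st()
Rm=down(SY+np.pi); p=shk(.075)
jog([*p,.16],Rm)
E
```

```text
{'t': 19.4, 'q': [-0.005, 0.178, 1.548, -0.0, 1.406, -0.224], 'tool_pos': [0.607, 0.048, 0.158], 'orientation': [1.961, 2.444, 0.009], 'force': [2.99, 0.278, 7.899], 'opening': 0.024}
t 19.4 jog [0.002, 0.0933, -0.0038, 0.0036, 0.0061, -1.001]
```

View pics/o10.png

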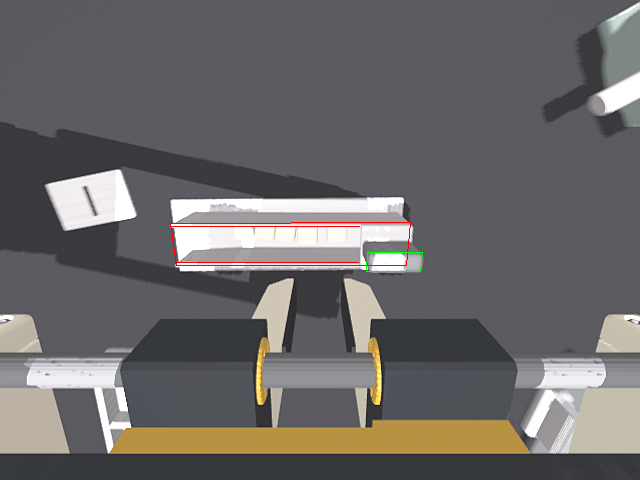

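Call:
jog_arm(motion=[0.5,0,0.09,0,0,0,-0.5,0.5,0,0.09,0,0,0,-0.5,0.5,0,0.09,0,0,0,-0.5,0.5,0,0.09,0,0,0,-0.5,0.5,0,0.09,0,0,0,-0.5,0.5,0,0.09,0,0,0,-0.5,0.5,0,0.09,0,0,0,-0.98,0.5,0,0.09,0,0,0,-0.98])

```text
t: 20.2
tool_pos: [0.6512, 0.0576, 0.1592]
orientation: [0.408, 3.103, 0.002]
force: [-1.0, 0.3, 0.1]
opening: 0.0466
```

```bash
python3 - <<'E'
from h import *
st()
Rm=down(SY+np.pi); p=shk(.075)
jog([*p,.16],Rm)
E
```

```text
{'t': 20.2, 'q': [0.01, 0.294, 1.41, -0.0, 1.425, -1.299], 'tool_pos': [0.651, 0.058, 0.159], 'orientation': [0.408, 3.103, 0.002], 'force': [-0.981, 0.267, 0.086], 'opening': 0.047}
t 20.2 jog [-0.0008, 0.0031, -0.0017, -0.0, 0.0076, -0.3063]
```

Call:
jog_arm(motion=[0.5,0,0.003,0,0,0.007,-0.306,0.5,0,0.003,0,0,0.007,-0.306,0.5,0,0.003,0,0,0.007,-0.306,0.5,0,0.003,0,0,0.007,-0.306,0.5,0,0.003,0,0,0.007,-0.306])

```text
t: 20.7
tool_pos: [0.6522, 0.059, 0.1602]
orientation: [-0.344, 3.12, -0.001]
force: [-0.1, -0.1, 0.0]
opening: 0.0466
```

```bash
python3 - <<'E'
from h import *
st()
overlay(shot("wrist"),"o11")
c=shot("scene");overlay(c,"o12",(250,220,130,160),3)
E
```

```text
{'t': 20.7, 'q': [0.012, 0.305, 1.395, -0.0, 1.439, -1.778], 'tool_pos': [0.652, 0.059, 0.16], 'orientation': [-0.344, 3.12, -0.001], 'force': [-0.123, -0.086, 0.024], 'opening': 0.047}
```

View pics/o11.png

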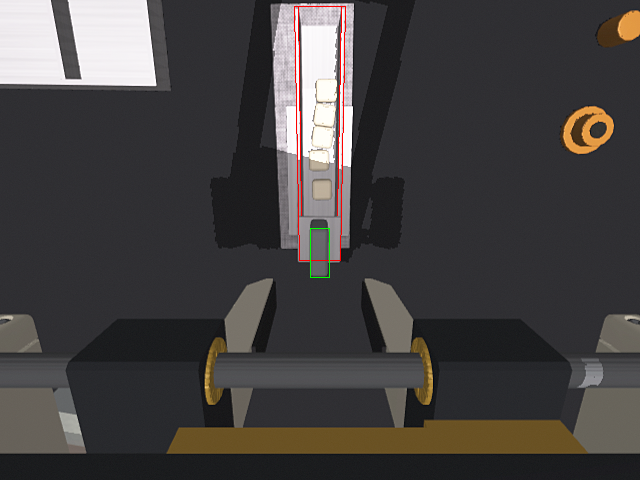

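View pics/o12.png

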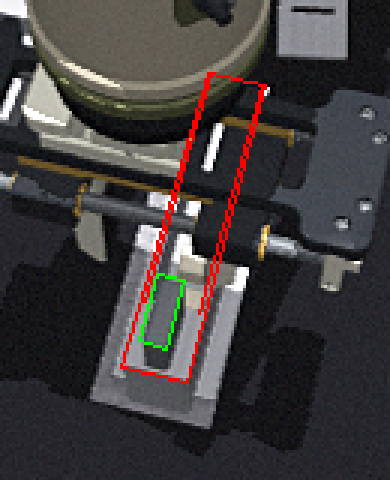

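Call:
jog_arm(motion=[0.5,0,0,0.1,0,0,0,0.5,0,0,0.17,0,0,0,0.5,0,0,0.197,0,0,0,0.5,0,0,0.197,0,0,0,0,0,0,0.197,0,0,0,0,0,0,0.197,0,0,0,0,0,0,0.197,0,0,0,0,0,0,0.197,0,0,0], grip_force=60)

```text
t: 21.6
tool_pos: [0.6532, 0.0591, 0.063]
orientation: [-0.341, 3.118, -0.001]
force: [-0.4, 0.9, 0.5]
opening: 0.0189
```

Call:
jog_arm(motion=[0,0,0,0,0,0,0,0,0,0,0,0,0,0,0,0,0,0,0,0,0])

```text
t: 21.9
tool_pos: [0.6533, 0.0591, 0.0631]
orientation: [-0.341, 3.118, -0.001]
force: [0.4, -0.2, -0.6]
opening: 0.0135
```

```bash
python3 - <<'E'
from h import *
st()
overlay(shot("wrist"),"o13")
E
```

```text
{'t': 21.9, 'q': [0.012, 0.39, 1.475, -0.0, 1.273, -1.776], 'tool_pos': [0.653, 0.059, 0.063], 'orientation': [-0.341, 3.118, -0.001], 'force': [0.428, -0.23, -0.622], 'opening': 0.014}
```

View pics/o13.png

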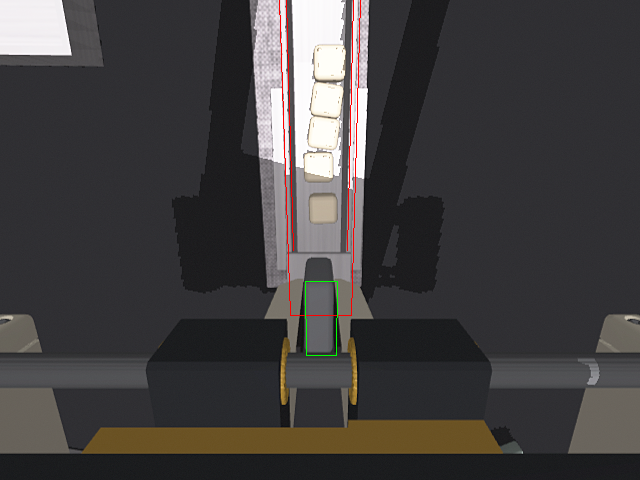

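Call:
jog_arm(motion=[0,0,0,-0.01,0,0,0,0,0,0,-0.03,0,0.02,0,0,0,0,-0.06,0,0.04,0,0,0,0,-0.1,0,0.06,0,0,0,0,-0.14,0,0.08,0,0,0,0,-0.18,0,0.08,0,0,0,0,-0.2,0,0.08,0,0,0,0,-0.2,0,0.08,0])

```text
t: 22.75
tool_pos: [0.6539, 0.0591, 0.1651]
orientation: [0.328, -3.007, 0.022]
force: [0.5, 0.5, -3.1]
opening: 0.0137
```

```bash
python3 - <<'E'
from h import *
st()
shot("wrist","w14");c=shot("scene","s14")
E
```

```text
{'t': 22.75, 'q': [0.026, 0.429, 1.237, -0.024, 1.591, -1.762], 'tool_pos': [0.654, 0.059, 0.165], 'orientation': [0.328, -3.007, 0.022], 'force': [0.493, 0.505, -3.091], 'opening': 0.014}
```

View pics/w14.png

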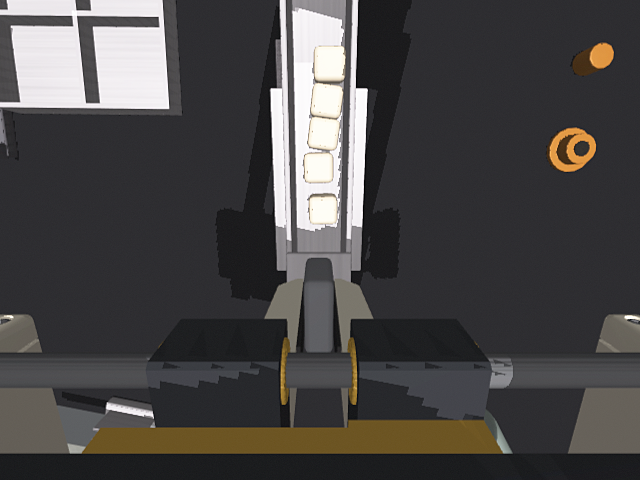

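View pics/s14.png

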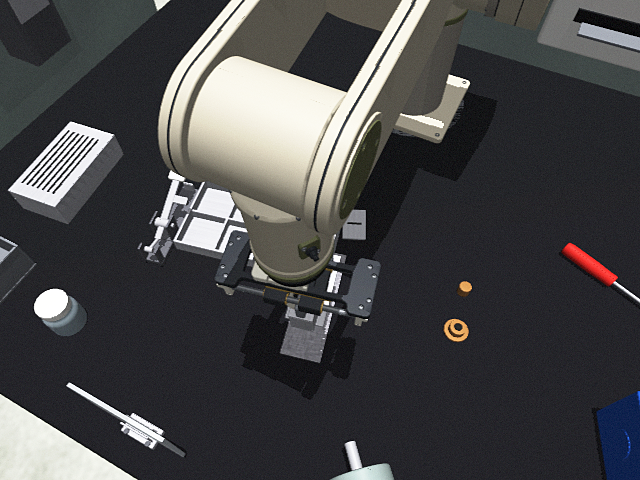

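```bash
cat >> h.py <<'E'
TC=np.array([.499,-.188]);TY=np.radians(12.1)
def tray(x,y):
    return TC+x*np.array([np.cos(TY),np.sin(TY)])+y*np.array([-np.sin(TY),np.cos(TY)])
SP=np.array([.170,0,.048])
def pour(sx,sy,sz,tilt,yaw=TY):
    "TCP pose with spout point at tray x,y, world z, spout-down tilt deg; spout heads tray -x"
    Rm=down(yaw+np.pi)@R.from_rotvec([0,-np.radians(tilt),0]).as_matrix()
    return np.r_[tray(sx,sy),sz]-Rm@SP,Rm
E
python3 - <<'E'
from h import *
c=shot("wrist")
s=read_state();R0=R.from_rotvec(s["orientation"]).as_matrix()
for x in(-95,-80,-65,-50,-35,-20,0):
    p=s["tool_pos"]+R0@np.array([(75-x)/1000,0,.0631-.007-.018-.008*max(0,(-50-x)/45)]);print(x,proj(c,p).round())
for sx,sy in((-20,-38),(-20,38),(55,-38),(55,38)):
  P,Rm=pour(sx/1e3,sy/1e3,.055,0);jog(P,Rm)
  P,Rm=pour(sx/1e3,sy/1e3,.055,30);jog(P,Rm);print(P)
E
```

```text
-95 [320. -56.]
-80 [320. -17.]
-65 [320.  19.]
-50 [320.  53.]
-35 [320.  83.]
-20 [320. 111.]
0 [320. 148.]
t 22.9 jog [0.0908, -0.4941, 0.1299, -0.0007, -0.0781, 0.0041]
t 22.9 jog [0.2029, -0.4936, -0.0146, 0.0004, -0.4114, 0.0042]
[ 0.60789651 -0.20351803  0.18156922]
t 22.9 jog [0.0898, -0.3421, 0.1297, -0.0007, -0.0781, 0.0041]
t 22.9 jog [0.2019, -0.3416, -0.0148, 0.0004, -0.4114, 0.0042]
[ 0.5919655  -0.1292065   0.18156922]
t 22.9 jog [-0.0581, -0.4951, 0.1116, -0.0007, -0.0781, 0.0041]
t 22.9 jog [0.054, -0.4946, -0.0329, 0.0004, -0.4114, 0.0042]
[ 0.68123026 -0.18779664  0.18156922]
t 22.9 jog [-0.0591, -0.3431, 0.1114, -0.0007, -0.0781, 0.0041]
t 22.9 jog [0.053, -0.3426, -0.0332, 0.0004, -0.4114, 0.0042]
[ 0.66529925 -0.11348511  0.18156922]
```

```bash
python3 - <<'E'
from h import *
for a in(0,12): P,Rm=pour(-.012,.038,.065,a);jog(P,Rm);print(P)
E
```

```text
t 22.9 jog [0.0764, -0.3422, 0.1079, -0.0007, -0.0781, 0.0041]
[ 0.64552425 -0.1177245   0.113     ]
t 22.9 jog [0.112, -0.3421, 0.0432, -0.0003, -0.2114, 0.0041]
[ 0.63213383 -0.12059516  0.14729607]
```

Call:
jog_arm(motion=[0,0,-0.03,0,0,0,0,0,0.01,-0.08,0,0,0,0,0,0.02,-0.13,0,0,0,0,0,0.03,-0.18,0,0,0,0,0,0.05,-0.23,0,0,0,0,0,0.06,-0.28,0,0,0,0,0,0.07,-0.32,0,0,0,0,0,0.076,-0.342,0.02,0,0,0.004])

```text
t: 23.7
tool_pos: [0.6514, -0.1192, 0.1573]
orientation: [0.316, -3.005, 0.023]
force: [0.7, -0.3, -2.8]
opening: 0.0134
```

```bash
python3 - <<'E'
from h import *
shot("wrist","w15");shot("scene","s15");shot("top","t15")
st()
for a in(0,16): P,Rm=pour(-.012,.038,.055,a);jog(P,Rm);print(P)
E
```

```text
{'t': 23.85, 'q': [-0.225, 0.445, 1.236, -0.053, 1.574, -2.003], 'tool_pos': [0.65, -0.117, 0.155], 'orientation': [0.316, -3.0, 0.02], 'force': [0.76, 0.663, -2.985], 'opening': 0.014}
t 23.85 jog [-0.0041, -0.0004, 0.1035, 0.0002, -0.0798, -0.0007]
[ 0.64552425 -0.1177245   0.103     ]
t 23.85 jog [0.0464, -0.0005, 0.0192, 0.0001, -0.2576, -0.0007]
[ 0.62614839 -0.12187833  0.14799891]
```

View pics/w15.png

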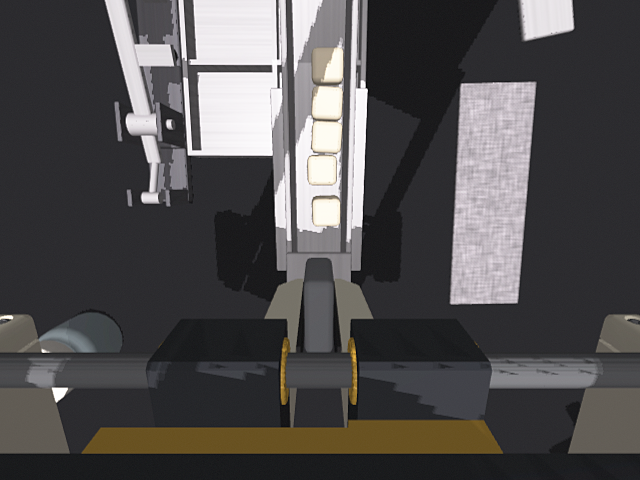

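View pics/s15.png

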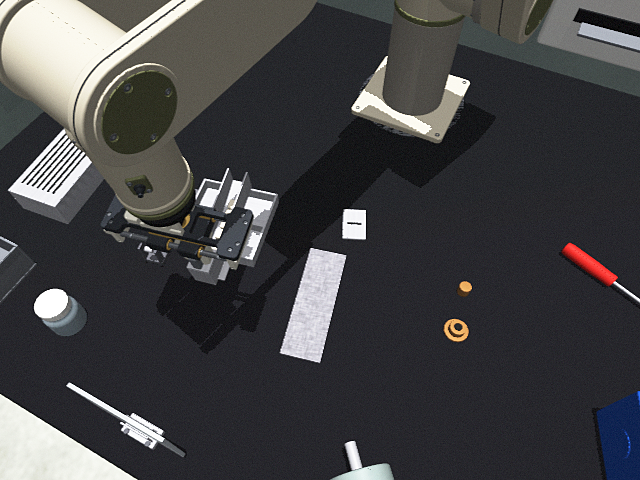

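View pics/t15.png

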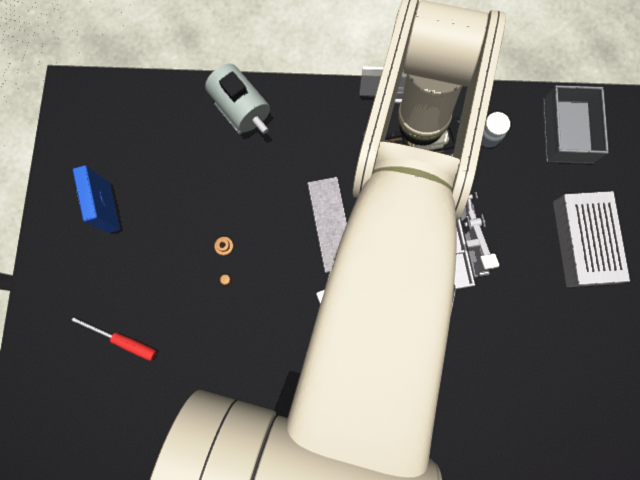

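Call:
jog_arm(motion=[0,0,0,0.02,0,-0.03,0,0,0.005,0,0.04,0,-0.07,0,0,0.012,0,0.04,0,-0.11,0,0,0.02,0,0.04,0,-0.15,0,0,0.03,0,0.035,0,-0.2,0,0,0.04,0,0.025,0,-0.24,0,0,0.046,0,0.019,0,-0.258,0,0,0.046,0,0.019,0,-0.258,0])

```text
t: 24.65
tool_pos: [0.6255, -0.1205, 0.1482]
orientation: [-0.301, 2.847, 0.044]
force: [-0.7, 0.1, -3.0]
opening: 0.0139
```

```bash
cat >> h.py <<'E'
def look(name):
    w=shot("wrist");s=shot("scene")
    a=w["img"][0:300,180:460,::-1]; b=s["img"][150:290,100:290,::-1]
    b=cv2.resize(b,None,fx=2.1,fy=2.1,interpolation=cv2.INTER_CUBIC)
    b=b[:300] if b.shape[0]>=300 else cv2.copyMakeBorder(b,0,300-b.shape[0],0,0,cv2.BORDER_CONSTANT)
    cv2.imwrite(f"pics/{name}.png",np.hstack([a,b]))
def tilt():
    s=read_state();M=R.from_rotvec(s["orientation"]).as_matrix();return np.degrees(np.arcsin(-M[2,0]))
E
python3 - <<'E'
from h import *
st();look("l1");print("tilt",tilt())
s=read_state();M=R.from_rotvec(s["orientation"]).as_matrix();print("spout",s["tool_pos"]+M@SP,tray(-.012,.038))
for a in(18,20,22): P,Rm=pour(-.012,.038,.055,a);jog(P,Rm)
E
```

```text
{'t': 24.65, 'q': [-0.36, 0.032, 1.75, 0.167, 1.128, -2.196], 'tool_pos': [0.625, -0.12, 0.148], 'orientation': [-0.301, 2.847, 0.044], 'force': [-0.709, 0.11, -2.962], 'opening': 0.014}
tilt 15.996000748107825
spout [ 0.47940915 -0.1520869   0.05511978] [ 0.4793011  -0.15335966]
t 24.75 jog [0.0043, -0.0023, -0.0118, 0.0002, -0.0223, -0.0003]
t 24.75 jog [0.0083, -0.0023, -0.0235, 0.0002, -0.0445, -0.0003]
t 24.75 jog [0.0127, -0.0023, -0.035, 0.0002, -0.0667, -0.0003]
```

View pics/l1.png

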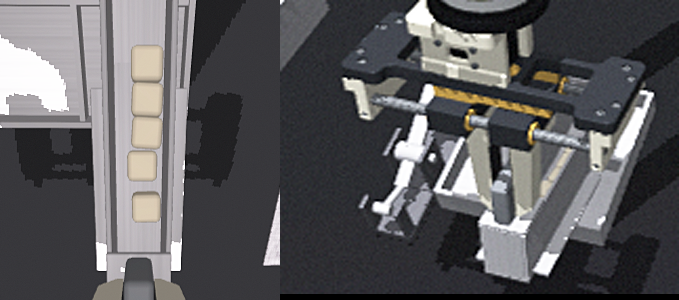

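Call:
jog_arm(motion=[0,0.002,-0.001,-0.006,0,-0.011,0,0,0.004,-0.002,-0.012,0,-0.022,0,0,0.006,-0.002,-0.018,0,-0.033,0,0,0.008,-0.002,-0.024,0,-0.044,0])

```text
t: 25.15
tool_pos: [0.6194, -0.1231, 0.1586]
orientation: [-0.294, 2.778, 0.053]
force: [-0.3, -0.3, -3.4]
opening: 0.0136
```

```bash
python3 - <<'E'
from h import *
look("l2");print("tilt",tilt())
E
```

```text
tilt 20.018558376845007
```

View pics/l2.png

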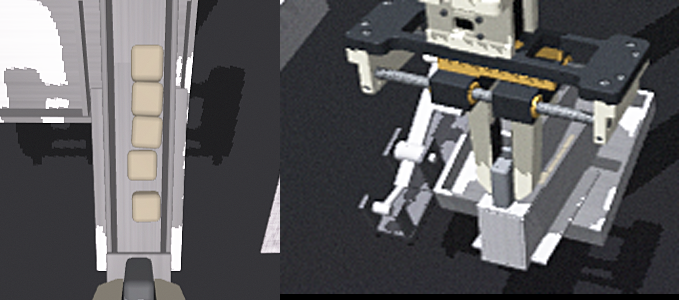

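Only the rearmost block has crept slightly; no slide yet. Continue to 22°.

Call:
jog_arm(motion=[0,0.002,0,-0.006,0,-0.011,0,0,0.004,0,-0.012,0,-0.022,0,0,0.004,0,-0.012,0,-0.022,0])

```text
t: 25.55
tool_pos: [0.6148, -0.1245, 0.164]
orientation: [-0.289, 2.743, 0.057]
force: [-0.2, 0.0, -3.3]
opening: 0.0136
```

```bash
python3 - <<'E'
from h import *
look("l3");print("tilt",tilt())
E
```

```text
tilt 22.006215099318602
```

View pics/l3.png

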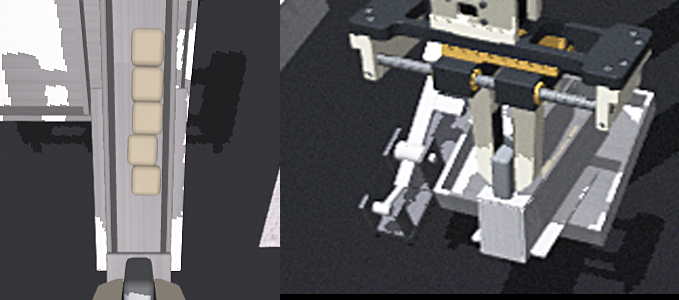

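Call:
jog_arm(motion=[0,0,0,0,0,0,0,0,0,0,0,0,0,0])

```text
t: 25.85
tool_pos: [0.6152, -0.1244, 0.1639]
orientation: [-0.289, 2.744, 0.057]
force: [0.1, 0.4, -1.7]
opening: 0.0137
```

```bash
python3 - <<'E'
from h import *
look("l4");print("tilt",tilt())
E
```

```text
tilt 21.996536691527073
```

View pics/l4.png

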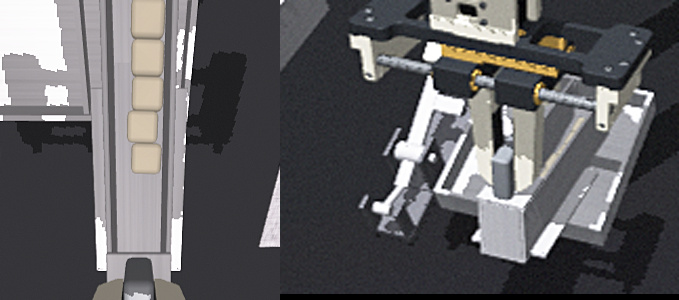

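Call:
jog_arm(motion=[0,0,0,0,0,0,0])

```text
t: 26.05
tool_pos: [0.6153, -0.1243, 0.1638]
orientation: [-0.289, 2.744, 0.057]
force: [0.6, 0.0, -2.5]
opening: 0.0138
```

```bash
python3 - <<'E'
from h import *
look("l5");print("tilt",tilt())
E
```

```text
tilt 21.989744529575916
```

View pics/l5.png

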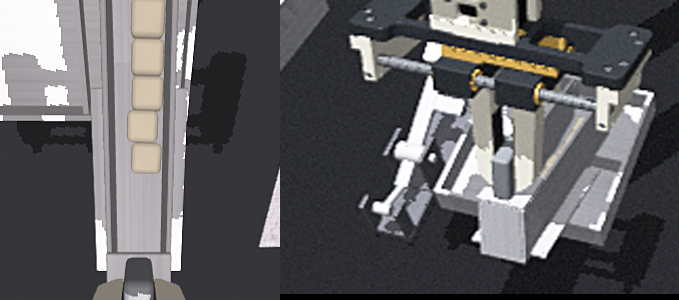

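Call:
jog_arm(motion=[0,0.002,0,-0.006,0,-0.011,0,0,0.002,0,-0.006,0,-0.011,0,0,0.003,0,-0.009,0,-0.017,0,0,0.003,0,-0.009,0,-0.017,0])

```text
t: 26.55
tool_pos: [0.612, -0.1251, 0.1675]
orientation: [-0.286, 2.717, 0.06]
force: [1.2, -0.1, -2.9]
opening: 0.0137
```

```bash
python3 - <<'E'
from h import *
look("l6");print("tilt",tilt())
E
```

```text
tilt 23.530324564040207
```

View pics/l6.png

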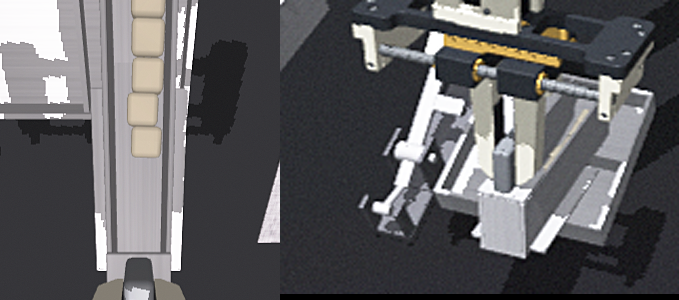

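Call:
jog_arm(motion=[0,0,0,0,0,0,0])

```text
t: 26.75
tool_pos: [0.6121, -0.1251, 0.1675]
orientation: [-0.286, 2.718, 0.06]
force: [0.7, 0.4, -2.8]
opening: 0.0138
```

```bash
python3 - <<'E'
from h import *
look("l7");print("tilt",tilt())
E
```

```text
tilt 23.52851244868215
```

View pics/l7.png

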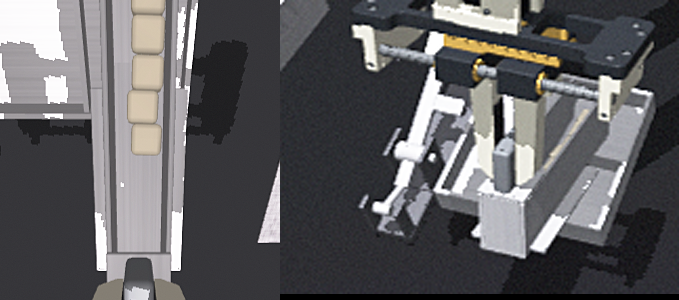

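Call:
jog_arm(motion=[0,0.003,0,-0.009,0,-0.017,0,0,0.003,0,-0.009,0,-0.017,0,0,0.003,0,-0.009,0,-0.017,0])

```text
t: 27.15
tool_pos: [0.6088, -0.1259, 0.1711]
orientation: [-0.283, 2.691, 0.063]
force: [-0.5, 0.1, -2.7]
opening: 0.0139
```

```bash
python3 - <<'E'
from h import *
look("l8");print("tilt",tilt())
E
```

```text
tilt 25.06336711621749
```

View pics/l8.png

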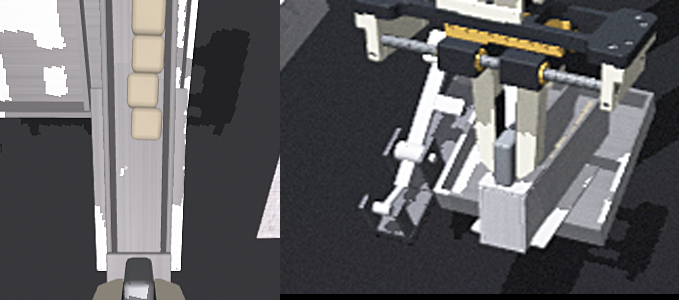

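Call:
jog_arm(motion=[0,0,0,0,0,0,0])

```text
t: 27.35
tool_pos: [0.6091, -0.1259, 0.1712]
orientation: [-0.283, 2.691, 0.063]
force: [0.3, 0.1, -2.6]
opening: 0.0136
```

```bash
python3 - <<'E'
from h import *
look("l9");print("tilt",tilt())
E
```

```text
tilt 25.064472381438325
```

View pics/l9.png

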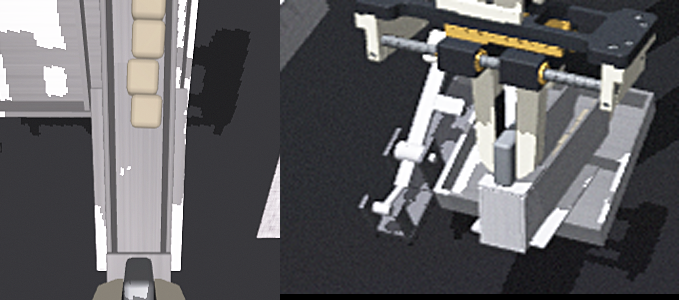

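Call:
jog_arm(motion=[0,0,0,0,0,0,0])

```text
t: 27.55
tool_pos: [0.6092, -0.1258, 0.1712]
orientation: [-0.283, 2.691, 0.063]
force: [0.3, -0.6, -3.0]
opening: 0.0133
```

```bash
python3 - <<'E'
from h import *
look("l10");print("tilt",tilt())
E
```

```text
tilt 25.063894798976758
```

View pics/l10.png

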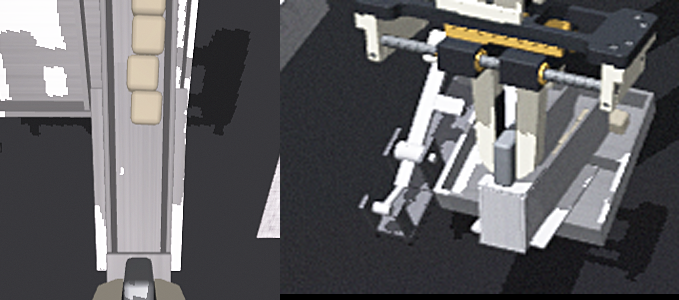

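```bash
python3 - <<'E'
from h import *
for a in(14,22): P,Rm=pour(-.012,-.038,.055,a);jog(P,Rm)
c=shot("scene");cv2.imwrite("pics/s16.png",cv2.resize(c["img"][150:300,120:320,::-1],None,fx=4,fy=4,interpolation=cv2.INTER_CUBIC))
E
```

```text
t 27.65 jog [-0.0134, -0.1514, 0.0691, -0.0002, 0.1229, -0.0008]
t 27.65 jog [-0.0059, -0.1514, 0.0204, -0.0003, 0.034, -0.0008]
```

View pics/s16.png

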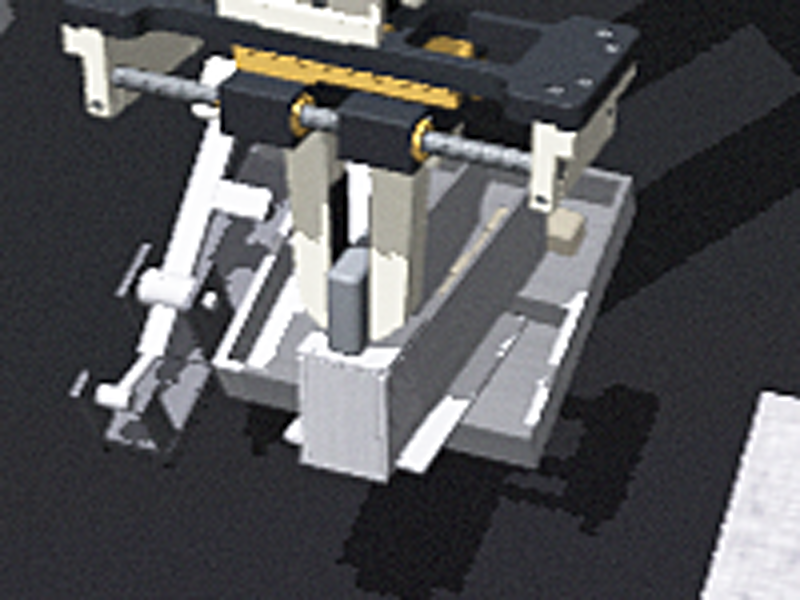

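Call:
jog_arm(motion=[0,-0.008,0,0.03,0,0.06,0,0,-0.013,-0.005,0.069,0,0.123,0,0,-0.013,-0.03,0.069,0,0.123,0,0,-0.013,-0.06,0.069,0,0.123,0,0,-0.013,-0.09,0.069,0,0.123,0,0,-0.013,-0.12,0.069,0,0.123,0,0,-0.013,-0.145,0.069,0,0.123,0,0,-0.013,-0.151,0.069,0,0.123,0])

```text
t: 28.5
tool_pos: [0.645, -0.198, 0.1437]
orientation: [-0.3, 2.881, 0.035]
force: [-0.7, -0.0, -2.1]
opening: 0.0135
```

```bash
python3 - <<'E'
from h import *
look("l11");print("tilt",tilt())
for a in(22,25): P,Rm=pour(-.012,-.038,.055,a);jog(P,Rm)
E
```

```text
tilt 14.02953691327032
t 28.6 jog [0.0158, 0.0014, -0.0454, -0.0006, -0.0886, -0.0017]
t 28.6 jog [0.0237, 0.0014, -0.0621, -0.0006, -0.1219, -0.0017]
```

View pics/l11.png

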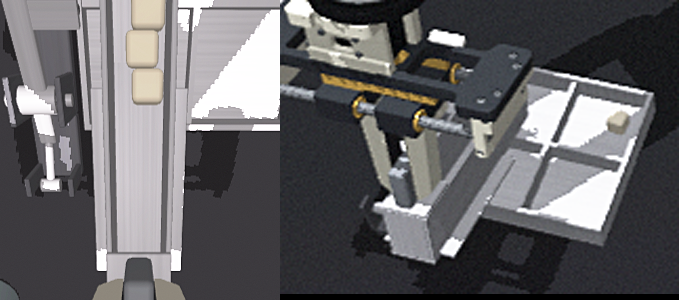

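Call:
jog_arm(motion=[0,0.005,0.001,-0.014,0,-0.028,0,0,0.01,0.001,-0.028,0,-0.055,0,0,0.0158,0.001,-0.045,0,-0.088,0,0,0.0158,0.001,-0.045,0,-0.088,0])

```text
t: 29.0
tool_pos: [0.631, -0.1985, 0.1635]
orientation: [-0.286, 2.744, 0.056]
force: [-0.2, -1.2, -2.5]
opening: 0.0138
```

```bash
python3 - <<'E'
from h import *
look("l12");print("tilt",tilt())
E
```

```text
tilt 21.909104091575387
```

View pics/l12.png

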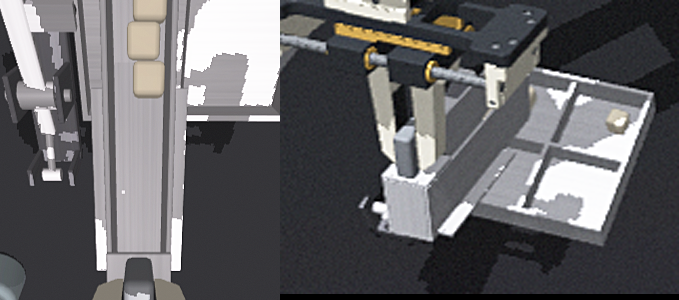

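```bash
python3 - <<'E'
from h import *
c=shot("scene");cv2.imwrite("pics/s17.png",cv2.resize(c["img"][150:270,170:290,::-1],None,fx=5,fy=5,interpolation=cv2.INTER_CUBIC))
E
```

```text
(no output)
```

View pics/s17.png

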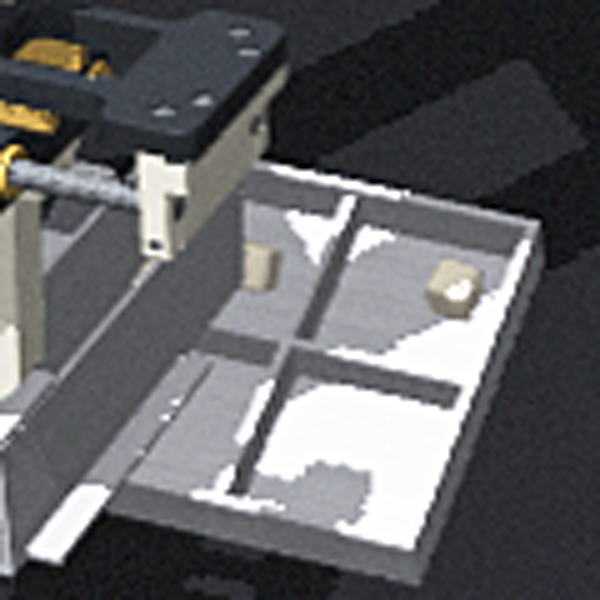

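```bash
python3 - <<'E'
from h import *
c=shot("scene")
for uv in((222.4,203.5),(170+456/5,150+285/5)):
    p=ray(c,uv,.014)[:2]-TC;print([p@[np.cos(TY),np.sin(TY)],p@[-np.sin(TY),np.cos(TY)]])
for a in(14,): P,Rm=pour(.060,-.038,.055,a);jog(P,Rm);print(P)
look("l13");print(tilt())
E
```

```text
[np.float64(-0.035522216993703296), np.float64(-0.02566027131285544)]
[np.float64(-0.04702504081482173), np.float64(0.05197021504633446)]
t 29.2 jog [-0.1433, 0.0002, 0.1014, -0.0005, 0.0878, -0.0015]
[ 0.71556385 -0.18043615  0.14270092]
21.906890773315762
```

View pics/l13.png

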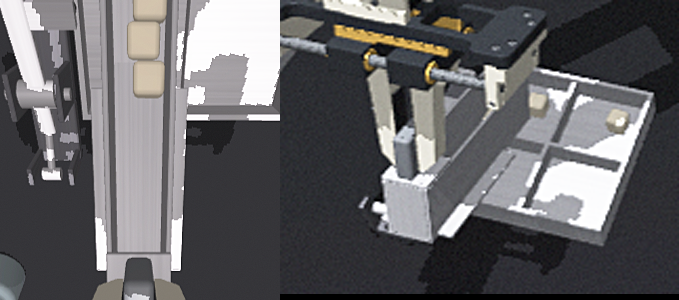

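Call:
jog_arm(motion=[0,-0.004,0,0.012,0,0.022,0,0,-0.008,0,0.024,0,0.044,0,0,-0.012,0,0.036,0,0.066,0,0,-0.016,0,0.048,0,0.088,0,0,-0.019,0,0.06,0,0.11,0,0,-0.019,0,0.06,0,0.11,0])

```text
t: 29.9
tool_pos: [0.6526, -0.1931, 0.1374]
orientation: [-0.308, 2.919, 0.033]
force: [0.1, -0.3, -2.7]
opening: 0.0136
```

```bash
python3 - <<'E'
from h import *
for a in(12,22): P,Rm=pour(.060,-.038,.055,a);jog(P,Rm);print(P)
look("l14");print(tilt())
E
```

```text
t 29.9 jog [-0.1315, -0.0016, 0.028, 0.0004, -0.001, -0.0005]
[ 0.71846523 -0.17981415  0.13729607]
t 29.9 jog [-0.1096, -0.0016, -0.0295, 0.0004, -0.1121, -0.0006]
[ 0.70217029 -0.18330748  0.16318795]
12.005836939472628
```

View pics/l14.png

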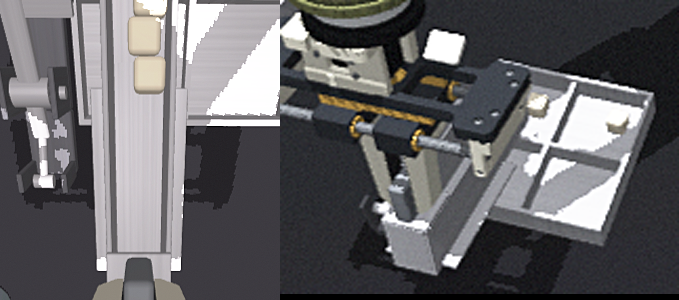

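Call:
jog_arm(motion=[0,-0.005,0,0.001,0,0,0,0,-0.018,0,0.004,0,0,0,0,-0.036,-0.001,0.008,0,0,0,0,-0.056,-0.001,0.012,0,0,0,0,-0.076,-0.001,0.016,0,0,0,0,-0.096,-0.001,0.02,0,0,0,0,-0.115,-0.002,0.024,0,0,0,0,-0.131,-0.002,0.028,0,0,0])

```text
t: 30.8
tool_pos: [0.7187, -0.1803, 0.1378]
orientation: [-0.308, 2.917, 0.033]
force: [-0.4, -1.3, -2.8]
opening: 0.0137
```

```bash
python3 - <<'E'
from h import *
look("l15");print(tilt());st()
for a in(20,22): P,Rm=pour(.060,-.038,.055,a);jog(P,Rm);print(P)
E
```

```text
12.016879549592693
{'t': 30.9, 'q': [-0.374, 0.373, 1.369, 0.123, 1.227, -2.187], 'tool_pos': [0.719, -0.18, 0.138], 'orientation': [-0.308, 2.917, 0.033], 'force': [-0.336, -0.49, -3.569], 'opening': 0.014}
t 30.9 jog [0.0172, 0.0007, -0.0457, 0.0003, -0.0887, -0.0005]
[ 0.70577893 -0.18253386  0.15824867]
t 30.9 jog [0.0223, 0.0007, -0.0569, 0.0003, -0.1109, -0.0005]
[ 0.70217029 -0.18330748  0.16318795]
```

View pics/l15.png

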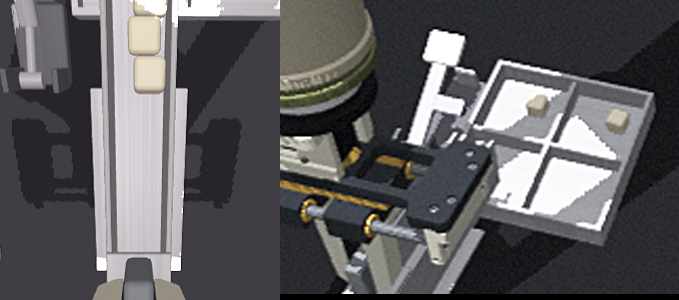

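Call:
jog_arm(motion=[0,0.0045,0,-0.012,0,-0.022,0,0,0.009,0,-0.024,0,-0.044,0,0,0.0135,0,-0.036,0,-0.066,0,0,0.018,0,-0.047,0,-0.09,0,0,0.0223,0,-0.057,0,-0.111,0,0,0.0223,0,-0.057,0,-0.111,0])

```text
t: 31.5
tool_pos: [0.7013, -0.1842, 0.1635]
orientation: [-0.289, 2.744, 0.057]
force: [0.5, 0.9, -2.9]
opening: 0.0139
```

```bash
python3 - <<'E'
from h import *
look("l16");print(tilt())
for a in(24,26): P,Rm=pour(.060,-.038,.055,a);jog(P,Rm)
E
```

```text
21.954885014289204
t 31.6 jog [0.0029, 0.0011, -0.0113, 0.0001, -0.0227, -0.0008]
t 31.6 jog [0.0069, 0.0011, -0.023, 0.0001, -0.0449, -0.0008]
```

View pics/l16.png

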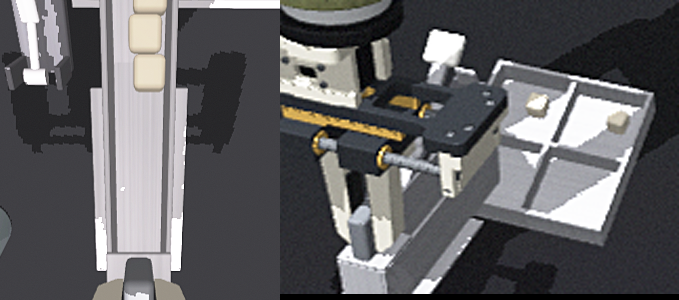

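Call:
jog_arm(motion=[0,0.002,0,-0.006,0,-0.011,0,0,0.003,0.001,-0.012,0,-0.023,0,0,0.005,0.001,-0.017,0,-0.034,0,0,0.005,0.001,-0.017,0,-0.034,0])

```text
t: 32.0
tool_pos: [0.696, -0.1847, 0.1703]
orientation: [-0.283, 2.691, 0.064]
force: [-0.1, -0.3, -3.1]
opening: 0.0139
```

```bash
python3 - <<'E'
from h import *
look("l17");print(tilt())
E
```

```text
25.013858879947502
```

View pics/l17.png

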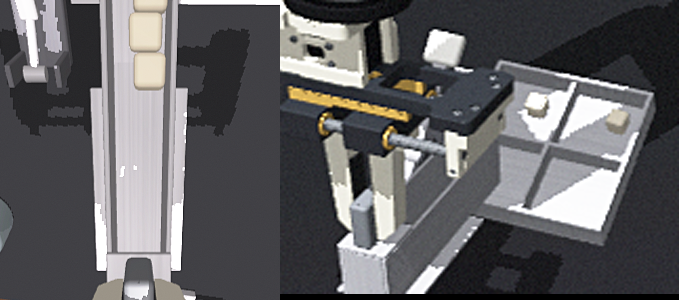

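Blocks still at y≈0, 32, 70: no slide yet. Continue up.

Call:
jog_arm(motion=[0,0.002,0,-0.006,0,-0.011,0,0,0.004,0,-0.011,0,-0.022,0,0,0.004,0,-0.011,0,-0.022,0])

```text
t: 32.4
tool_pos: [0.6917, -0.1858, 0.1744]
orientation: [-0.279, 2.657, 0.068]
force: [-1.3, -0.6, -3.8]
opening: 0.0139
```

```bash
python3 - <<'E'
from h import *
look("l18");print(tilt())
E
```

```text
26.998026329860302
```

View pics/l18.png

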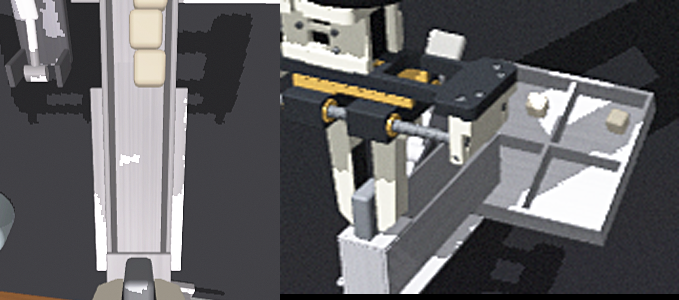

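Call:
jog_arm(motion=[0,0.002,0,-0.006,0,-0.011,0,0,0.003,0,-0.009,0,-0.017,0,0,0.003,0,-0.009,0,-0.017,0])

```text
t: 32.8
tool_pos: [0.6883, -0.1866, 0.1778]
orientation: [-0.276, 2.631, 0.071]
force: [-0.2, -0.1, -2.6]
opening: 0.0138
```

```bash
python3 - <<'E'
from h import *
look("l19");print(tilt())
E
```

```text
28.52566179544733
```

View pics/l19.png

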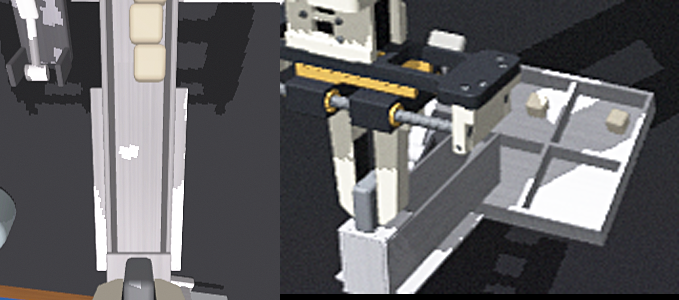

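Call:
jog_arm(motion=[0,0.002,0,-0.006,0,-0.011,0,0,0.002,0,-0.006,0,-0.011,0])

```text
t: 33.1
tool_pos: [0.6859, -0.1871, 0.18]
orientation: [-0.274, 2.613, 0.073]
force: [-0.3, -0.2, -2.8]
opening: 0.0139
```

```bash
python3 - <<'E'
from h import *
look("l20");print(tilt())
E
```

```text
29.520834704144534
```

View pics/l20.png

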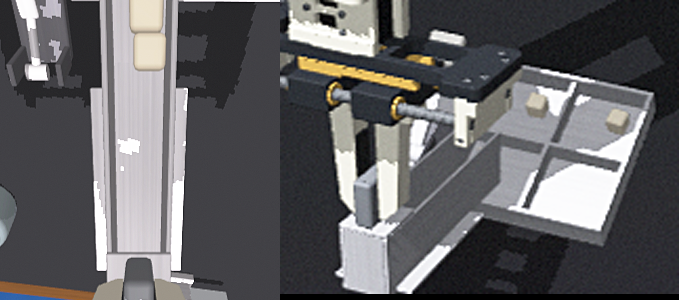

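Call:
jog_arm(motion=[0,0,0,0,0,0,0])

```text
t: 33.3
tool_pos: [0.6861, -0.1872, 0.1801]
orientation: [-0.273, 2.614, 0.073]
force: [-0.4, 0.3, -2.6]
opening: 0.0137
```

```bash
python3 - <<'E'
from h import *
look("l21");print(tilt())
E
```

```text
29.519472524110636
```

View pics/l21.png

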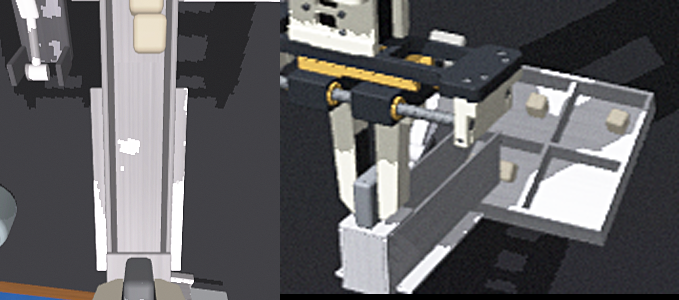

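Call:
jog_arm(motion=[0,-0.006,0,0.017,0,0.033,0,0,-0.011,0,0.032,0,0.061,0,0,-0.016,0,0.046,0,0.088,0,0,-0.02,0,0.06,0,0.112,0,0,-0.024,0,0.074,0,0.135,0,0,-0.028,0,0.088,0,0.16,0,0,-0.032,0,0.1,0,0.183,0,0,-0.032,0,0.1,0,0.183,0])

```text
t: 34.2
tool_pos: [0.7247, -0.1783, 0.1437]
orientation: [-0.305, 2.9, 0.036]
force: [0.1, -0.8, -3.1]
opening: 0.0137
```

```bash
python3 - <<'E'
from h import *
look("l22");print(tilt());st()
for a in(13,24): P,Rm=pour(.060,.038,.055,a);jog(P,Rm);print(P)
c=shot("scene")
cv2.imwrite("pics/s22.png",cv2.resize(c["img"][150:270,170:290,::-1],None,fx=5,fy=5,interpolation=cv2.INTER_CUBIC))
E
```

```text
13.083552756679197
{'t': 34.3, 'q': [-0.375, 0.366, 1.368, 0.134, 1.219, -2.189], 'tool_pos': [0.724, -0.179, 0.144], 'orientation': [-0.304, 2.898, 0.036], 'force': [-0.946, -0.534, -2.509], 'opening': 0.014}
t 34.3 jog [0.016, 0.1524, 0.0049, 0.0003, 0.0009, -0.0013]
[ 0.70110659 -0.10580868  0.14001144]
t 34.3 jog [0.0405, 0.1524, -0.0583, 0.0001, -0.1213, -0.0013]
[ 0.68246428 -0.10980525  0.16799541]
```

View pics/l22.png

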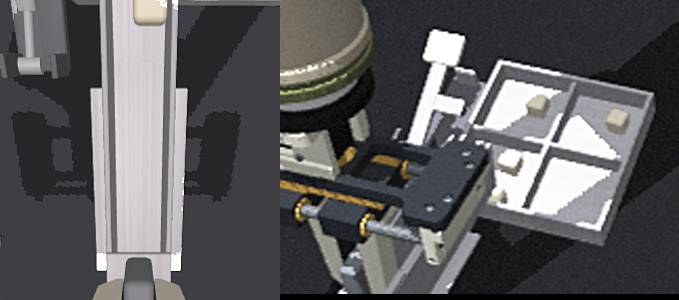

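View pics/s22.png

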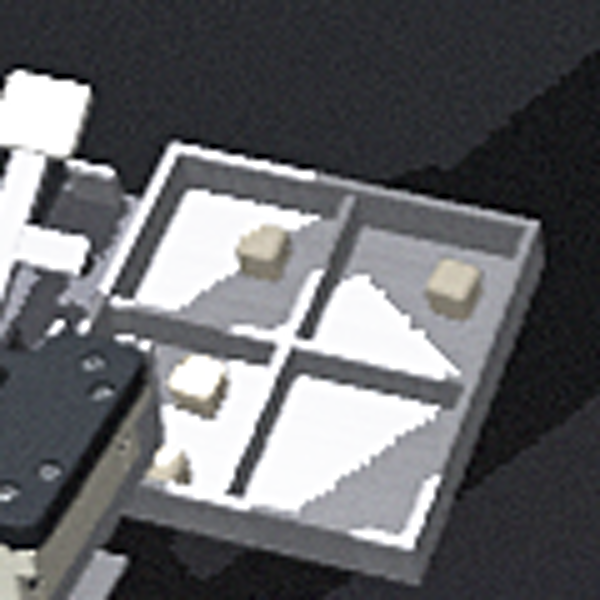

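Call:
jog_arm(motion=[0,0,0.01,0,0,0,0,0,0.003,0.03,0.001,0,0,0,0,0.006,0.055,0.002,0,0,0,0,0.009,0.08,0.003,0,0,0,0,0.012,0.105,0.004,0,0,0,0,0.015,0.13,0.005,0,0,0,0,0.016,0.148,0.005,0,0,0,0,0.016,0.152,0.005,0,0,0])

```text
t: 35.15
tool_pos: [0.7007, -0.1047, 0.1402]
orientation: [-0.306, 2.898, 0.036]
force: [-0.9, 0.5, -2.3]
opening: 0.0134
```

```bash
python3 - <<'E'
from h import *
look("l23");print(tilt());st()
for a in(26,32): P,Rm=pour(.060,.038,.055,a);jog(P,Rm);print(P)
E
```

```text
13.107827408392717
{'t': 35.25, 'q': [-0.279, 0.264, 1.5, 0.116, 1.178, -2.093], 'tool_pos': [0.701, -0.106, 0.14], 'orientation': [-0.305, 2.898, 0.036], 'force': [0.228, -0.043, -3.249], 'opening': 0.014}
t 35.25 jog [0.0303, -0.0001, -0.0733, -0.0001, -0.1432, -0.0011]
[ 0.67852753 -0.11064921  0.17266521]
t 35.25 jog [0.0497, -0.0001, -0.1048, -0.0001, -0.2099, -0.0011]
[ 0.6657957  -0.11337868  0.18579258]
```

View pics/l23.png

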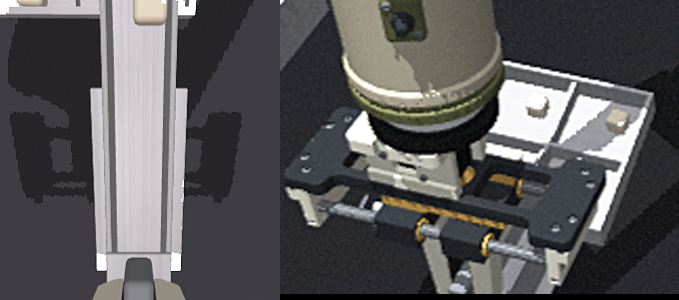

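Last block still in (150,10). Tilt to 32°.

Call:
jog_arm(motion=[0,0.006,0,-0.015,0,-0.03,0,0,0.012,0,-0.031,0,-0.06,0,0,0.018,0,-0.047,0,-0.09,0,0,0.025,0,-0.062,0,-0.12,0,0,0.032,0,-0.077,0,-0.15,0,0,0.041,0,-0.092,0,-0.18,0,0,0.05,0,-0.105,0,-0.21,0,0,0.05,0,-0.105,0,-0.21,0])

```text
t: 36.05
tool_pos: [0.6645, -0.1145, 0.1857]
orientation: [-0.268, 2.571, 0.077]
force: [0.3, -0.5, -3.0]
opening: 0.0134
```

```bash
python3 - <<'E'
from h import *
look("l24");print(tilt())
E
```

```text
31.95299421883597
```

View pics/l24.png

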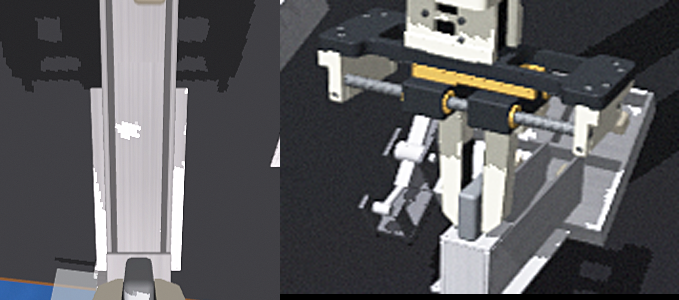

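Call:
jog_arm(motion=[0,0.002,0,-0.006,0,-0.011,0,0,0.002,0,-0.006,0,-0.011,0,0,0.002,0,-0.006,0,-0.011,0,0,0.002,0,-0.006,0,-0.011,0])

```text
t: 36.55
tool_pos: [0.6633, -0.1145, 0.188]
orientation: [-0.267, 2.555, 0.079]
force: [0.1, 0.3, -3.0]
opening: 0.0139
```

```bash
python3 - <<'E'
from h import *
look("l25");print(tilt())
E
```

```text
32.925694139334325
```

View pics/l25.png

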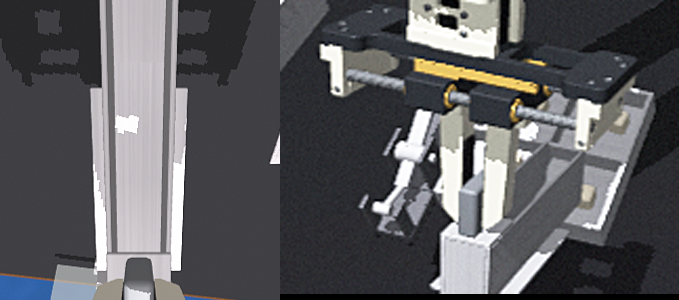

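```bash
cat >> h.py <<'E'
GP=np.array([.6533,.0591,.0631]);GR=R.from_rotvec([-.341,3.118,-.001]).as_matrix()
E
python3 - <<'E'
from h import *
P,Rm=pour(.060,.038,.10,0);jog(P,Rm);jog(GP+[0,0,.08],GR)
E
```

```text
t 36.65 jog [-0.0474, 0.0014, 0.1257, -0.0004, 0.3658, -0.0016]
t 36.65 jog [0.0046, 0.3438, 0.1038, -0.0009, 0.3627, -0.006]
```

Call:
jog_arm(motion=[0,-0.008,0,0.02,0,0.06,0,0,-0.016,0,0.041,0,0.12,0,0,-0.024,0,0.062,0,0.18,0,0,-0.032,0,0.083,0,0.24,0,0,-0.04,0,0.105,0,0.3,0,0,-0.047,0,0.126,0,0.366,0,0,-0.047,0.03,0.122,0,0.366,0,0,-0.047,0.08,0.12,0,0.366,0])

```text
t: 37.45
tool_pos: [0.7062, -0.0646, 0.1466]
orientation: [0.325, -3.121, -0.002]
force: [-0.2, 0.5, -1.8]
opening: 0.0139
```

```bash
python3 - <<'E'
from h import *
print(tilt());shot("wrist","w26");jog(GP+[0,0,.08],GR);st()
E
```

```text
-0.21059757097405707
t 37.5 jog [0.053, 0.2537, 0.012, 0.003, -0.0038, -0.0047]
{'t': 37.5, 'q': [-0.158, 0.46, 1.222, 0.003, 1.462, -1.939], 'tool_pos': [0.706, -0.059, 0.149], 'orientation': [0.33, -3.123, -0.005], 'force': [1.238, 2.039, -2.22], 'opening': 0.013}
```

View pics/w26.png

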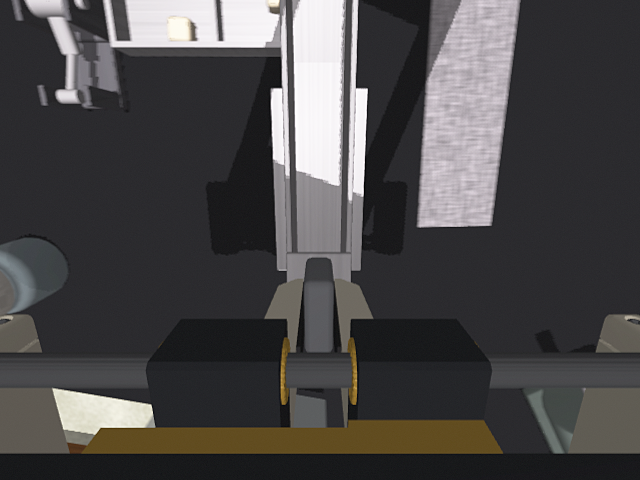

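Call:
jog_arm(motion=[0,0.01,0.05,0,0,0,0,0,0.02,0.1,0,0,0,0,0,0.03,0.15,0,0.003,-0.004,-0.004,0,0.04,0.2,0,0.003,-0.004,-0.005,0,0.053,0.25,0,0.003,-0.004,-0.005,0,0.053,0.254,0.012,0.003,-0.004,-0.005,0,0.053,0.254,0.012,0.003,-0.004,-0.005])

```text
t: 38.2
tool_pos: [0.6526, 0.0601, 0.1432]
orientation: [-0.344, 3.116, -0.001]
force: [-0.7, 0.3, -1.9]
opening: 0.0138
```

```bash
python3 - <<'E'
from h import *
jog(GP+[0,0,.08],GR);jog(GP,GR);c=shot("wrist","w27")
E
```

```text
t 38.2 jog [-0.0009, -0.0023, 0.0002, 0.0001, 0.0008, 0.0013]
t 38.2 jog [0.0, -0.0021, 0.1602, 0.0001, 0.0008, 0.0013]
```

View pics/w27.png

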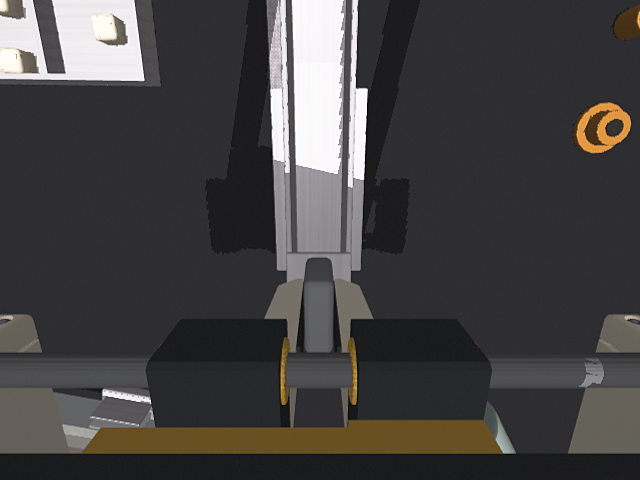

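Call:
jog_arm(motion=[0,0,-0.002,0.04,0,0.001,0.001,0,0,-0.002,0.08,0,0.001,0.001,0,0,-0.002,0.115,0,0.001,0.001,0,0,-0.002,0.14,0,0.001,0.001,0,0,-0.002,0.152,0,0.001,0.001,0,0,-0.002,0.157,0,0.001,0.001,0,0,-0.002,0.16,0,0.001,0.001,0,0,-0.002,0.16,0,0.001,0.001])

```text
t: 39.05
tool_pos: [0.6543, 0.0583, 0.064]
orientation: [-0.34, 3.117, -0.002]
force: [-0.1, 0.4, -2.3]
opening: 0.0136
```

```bash
python3 - <<'E'
from h import *
st();print(tilt());c=shot("wrist","w28")
E
```

```text
{'t': 39.05, 'q': [0.011, 0.39, 1.472, -0.0, 1.274, -1.777], 'tool_pos': [0.654, 0.058, 0.064], 'orientation': [-0.34, 3.117, -0.002], 'force': [-0.149, 0.422, -2.344], 'opening': 0.014}
0.32241194766264913
```

View pics/w28.png

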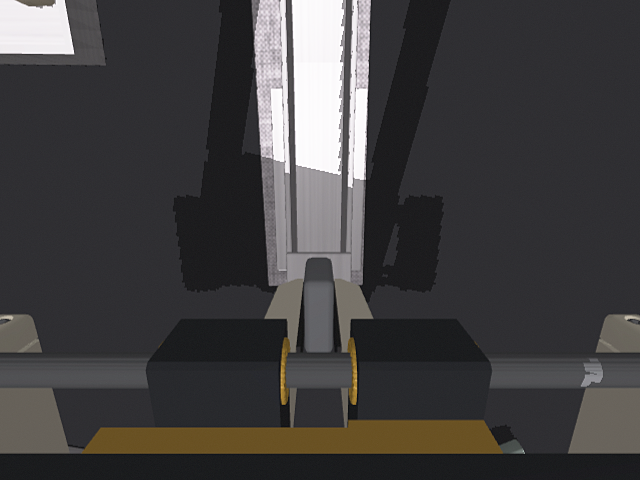

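Call:
jog_arm(motion=[0,0,-0.003,0,0,0,0,0,0,-0.003,0.002,0,0,0,0,0,-0.003,0.003,0,0,0])

```text
t: 39.4
tool_pos: [0.655, 0.0568, 0.0631]
orientation: [-0.34, 3.116, -0.002]
force: [1.0, 0.4, 1.4]
opening: 0.0137
```

```bash
python3 - <<'E'
from h import *
st();print(tilt())
E
```

```text
{'t': 39.4, 'q': [0.009, 0.391, 1.472, -0.0, 1.271, -1.779], 'tool_pos': [0.655, 0.057, 0.063], 'orientation': [-0.34, 3.116, -0.002], 'force': [1.008, 0.447, 1.366], 'opening': 0.014}
0.37591356797125436
```

Call:
jog_arm(motion=[0.3,0,0,0,0,0,0,0.5,0,0,0,0,0,0,0.5,0,0,0,0,0,0,0.5,0,0,0,0,0,0,0.5,0,0,-0.03,0,0,0,0.5,0,0,-0.1,0,0,0,0.5,0,0,-0.2,0,0,0,0.5,0,0,-0.25,0,0,0], grip_force=20)

```text
t: 40.2
tool_pos: [0.656, 0.0569, 0.1946]
orientation: [-0.339, 3.11, -0.003]
force: [0.7, -0.4, 0.5]
opening: 0.0464
```

```bash
python3 - <<'E'
from h import *
st();shot("wrist","w29");shot("scene","s29")
c=shot("scene");cv2.imwrite("pics/s29c.png",cv2.resize(c["img"][150:270,150:290,::-1],None,fx=5,fy=5,interpolation=cv2.INTER_CUBIC))
E
```

```text
{'t': 40.2, 'q': [0.009, 0.285, 1.356, -0.0, 1.487, -1.779], 'tool_pos': [0.656, 0.057, 0.195], 'orientation': [-0.339, 3.11, -0.003], 'force': [0.723, -0.358, 0.453], 'opening': 0.046}
```

View pics/w29.png

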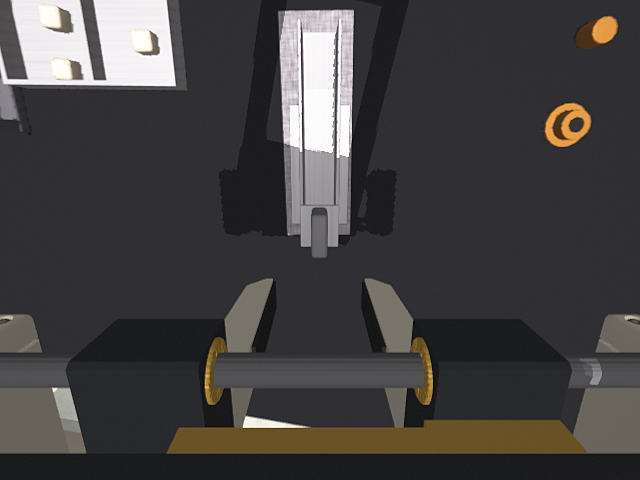

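View pics/s29c.png

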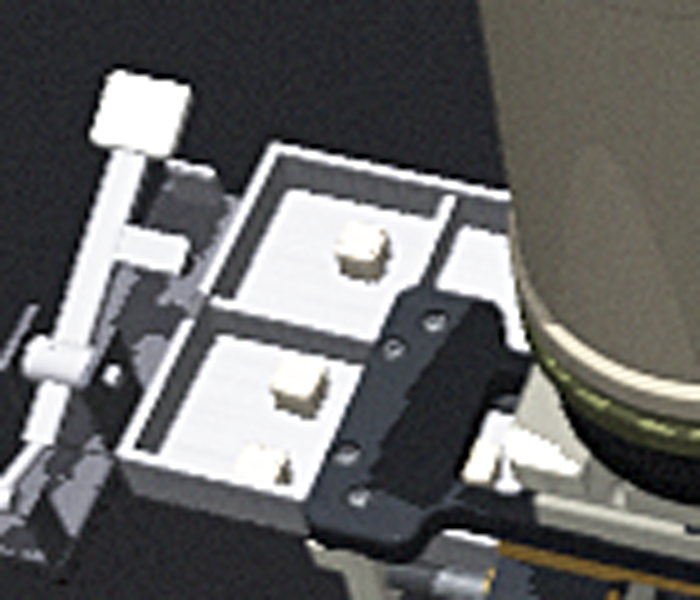

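```bash
python3 - <<'E'
from h import *
c=shot("top");s=shot("scene")
print(tray(-.040,-.104),proj(s,[*tray(-.040,-.104),.085]),proj(c,[*tray(-.040,-.104),.085]))
jog([*tray(-.040,-.104),.14],down(TY+np.pi))
E
```

```text
[ 0.481689  -0.2980742] [178.41765905 170.76113965] [488.75997317 260.86938124]
t 40.45 jog [0.4899, -0.6187, 0.0942, -0.0011, 0.0041, 0.0039]
```

Call:
jog_arm(motion=[0,0.06,-0.08,0,0,0,0,0,0.12,-0.16,0,0,0,0,0,0.19,-0.24,0,0,0,0,0,0.25,-0.32,0,0,0,0,0,0.31,-0.4,0,0,0,0,0,0.38,-0.48,0,0,0.004,0.004,0,0.44,-0.56,0.03,0,0.004,0.004,0,0.49,-0.618,0.06,0,0.004,0.004])

```text
t: 41.25
tool_pos: [0.48, -0.2993, 0.156]
orientation: [0.331, -3.124, 0.002]
force: [0.7, -0.1, -0.5]
opening: 0.0008
```

```bash
python3 - <<'E'
from h import *
c=shot("wrist","w30");st()
for x,z in((-.040,.09),(-.042,.06),(-.044,.042)):jog([*tray(x,-.104),z],down(TY+np.pi))
c=shot("scene");cv2.imwrite("pics/s30.png",cv2.resize(c["img"][120:270,120:300,::-1],None,fx=4,fy=4,interpolation=cv2.INTER_CUBIC))
E
```

```text
{'t': 41.3, 'q': [-0.657, 0.079, 1.667, -0.005, 1.401, -2.434], 'tool_pos': [0.475, -0.304, 0.152], 'orientation': [0.325, -3.118, 0.001], 'force': [-3.841, -2.406, -2.132], 'opening': 0.0}
t 41.3 jog [-0.0163, 0.0085, 0.1235, 0.0, -0.0042, -0.0024]
t 41.3 jog [-0.0127, 0.0085, 0.1836, 0.0, -0.0042, -0.0024]
t 41.3 jog [-0.009, 0.0084, 0.2196, 0.0, -0.0042, -0.0024]
```

View pics/w30.png

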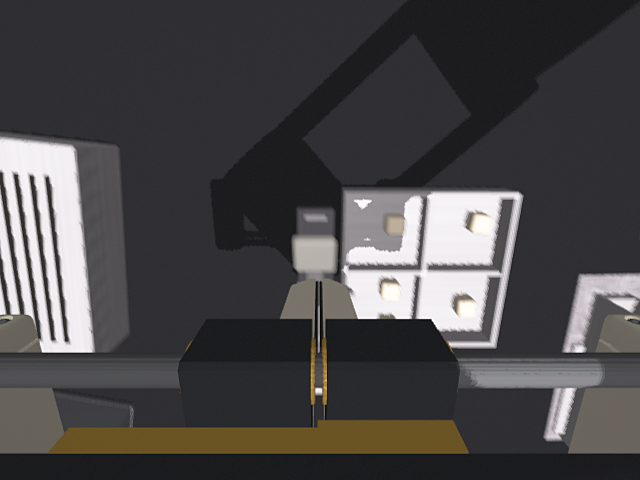

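View pics/s30.png

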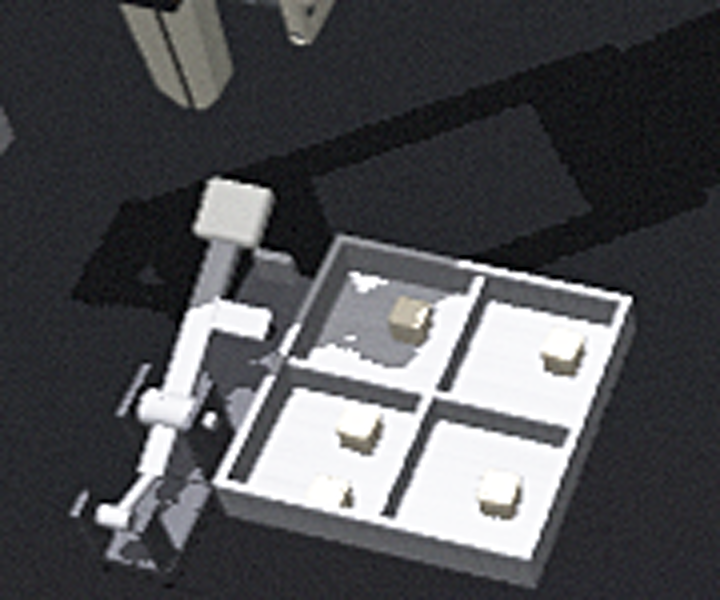

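```bash
python3 - <<'E'
from h import *
c=shot("scene","s31");t=shot("top","t31");st()
for x,z in((-.040,.10),):jog([*tray(x,-.104),z],down(TY+np.pi))
E
```

```text
{'t': 41.45, 'q': [-0.646, 0.076, 1.663, -0.001, 1.405, -2.425], 'tool_pos': [0.48, -0.298, 0.155], 'orientation': [0.326, -3.122, -0.002], 'force': [0.134, -0.008, 0.882], 'opening': 0.001}
t 41.45 jog [-0.004, -0.002, 0.1096, 0.0012, -0.0016, -0.0019]
```

View pics/s31.png

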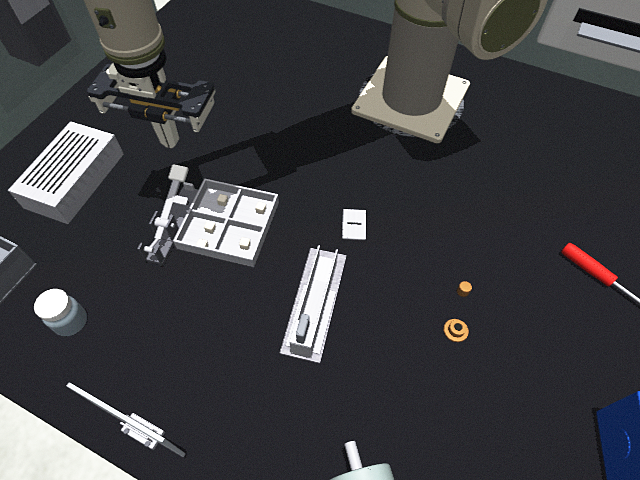

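View pics/t31.png

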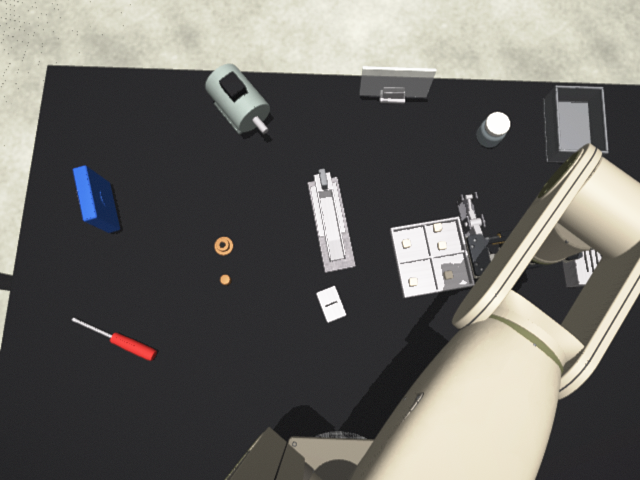

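Call:
jog_arm(motion=[0,-0.004,-0.002,0.06,0,0,0,0,-0.004,-0.002,0.11,0,0,0,0,-0.003,-0.002,0.14,0,0,0,0,-0.001,-0.002,0.16,0,0,0,0,0,-0.002,0.18,0,0,0,0,0.002,-0.002,0.2,0,0,0,0,0.004,-0.002,0.215,0,0,0,0,0.004,-0.002,0.225,0,0,0])

```text
t: 42.25
tool_pos: [0.4778, -0.2982, 0.0422]
orientation: [0.327, -3.122, -0.003]
force: [-12.5, 9.6, 39.7]
opening: 0.0007
```

Call:
jog_arm(motion=[0,0,0,0.005,0,0,0,0,0,0,0.005,0,0,0])

```text
t: 42.45
tool_pos: [0.4779, -0.2981, 0.0425]
orientation: [0.328, -3.121, -0.003]
force: [-12.9, 7.2, 26.2]
opening: 0.0001
```

```bash
python3 - <<'E'
from h import *
st()
c=shot("scene");cv2.imwrite("pics/s32.png",cv2.resize(c["img"][120:270,120:300,::-1],None,fx=4,fy=4,interpolation=cv2.INTER_CUBIC))
E
```

```text
{'t': 42.45, 'q': [-0.648, 0.192, 1.755, -0.001, 1.199, -2.428], 'tool_pos': [0.478, -0.298, 0.042], 'orientation': [0.328, -3.121, -0.003], 'force': [-12.867, 7.235, 26.223], 'opening': 0.0}
```

View pics/s32.png

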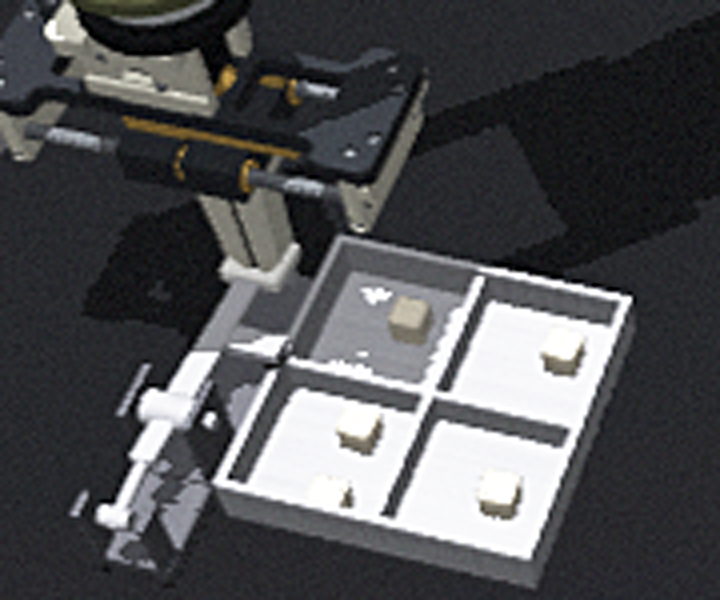

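Call:
jog_arm(motion=[0,0,0,-0.02,0,0,0,0,0,0,-0.1,0,0,0,0,0,0,-0.2,0,0,0,0,0,0,-0.3,0,0,0,0,0,0,-0.34,0,0,0,0,0,0,-0.34,0,0,0])

```text
t: 43.1
tool_pos: [0.4809, -0.2999, 0.2178]
orientation: [-0.328, 3.121, -0.006]
force: [0.3, 0.2, -0.4]
opening: 0.0004
```

```bash
python3 - <<'E'
from h import *
st()
c=shot("scene","s33");cv2.imwrite("pics/s33c.png",cv2.resize(c["img"][120:270,120:300,::-1],None,fx=4,fy=4,interpolation=cv2.INTER_CUBIC))
print(proj(c,[*tray(-.045,-.104),.040]))
E
```

```text
{'t': 43.1, 'q': [-0.648, 0.036, 1.589, -0.001, 1.511, -2.428], 'tool_pos': [0.481, -0.3, 0.218], 'orientation': [-0.328, 3.121, -0.006], 'force': [0.298, 0.247, -0.352], 'opening': 0.0}
[184.81958001 183.81792362]
```

View pics/s33c.png

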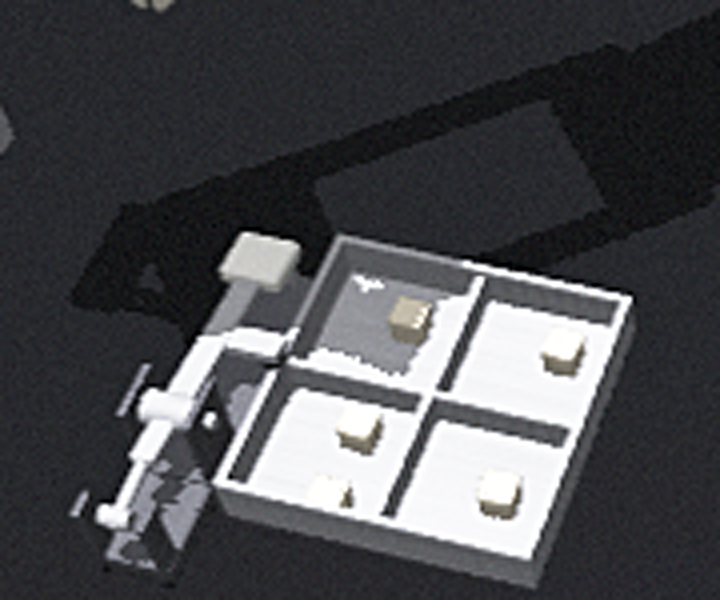

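View pics/s33.png

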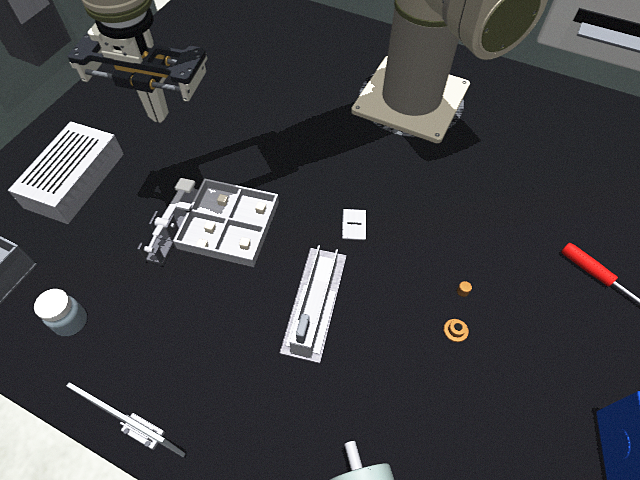

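```bash
python3 -c "
from plant import *
print(close_job())"
```

```text
the job is handed in; nothing more can be done
None
```

The job is done and handed in at about 43 s, well under the 208 s limit. Only five blocks were present. I put all five into the shaker and tilted them out a few at a time. I then stood the shaker back on its felt pad and pressed the lever last.

**What the last pictures showed:**
- **Tray:** bay0, bay1 and bay3 hold one block each and bay2 holds two. I had meant to drop only one there, but a second slid out while I was levelling the shaker.
- **Shaker:** empty and upright on its pad.
- **Lever:** after the robot let go, it stayed down. Its pad appeared within about 1 pixel of where the lower stop should put it.
- **Other parts:** the bearing, bushing and coin plate are where they started, and I saw no sign that anything had been knocked aside.

**Lever force:** pressing the lever onto its stop gave a vertical force reading of 39.7 N, about 43 N with the sideways parts included. This was at the fingertips, so I don't think the 40 N limit on the arm and gripper body applies. The wrist stayed far below its 120 N limit.

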